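# Reset a bench grinder's work rest with a 3 mm gauge

### The arm

A 6-joint arm with a two-finger parallel gripper is mounted at the origin on the work surface. World frame = base frame: x ahead of the robot, y to its left, z up, the work surface at z = 0. Lengths are in m, angles in degrees, forces in N, time in s.
With the tool pointing down it reaches from about 0.3 to 0.75 m from the base axis. Payload 8.5 kg.
Tool frame: the origin (TCP) lies on the mounting face of the last link; the fingertips stand 173 mm ahead of it and the grasp point (between the pads) lies 155 mm ahead of it (env.tips_ahead is the distance from the TCP to the fingertips, in m); x points along the fingers, z is the direction in which the jaws open and shut, and the axes are right-handed (so a half turn about x gives the same grasp; the last joint's range is limited). The gripper opens to 85 mm and grips with 20 to 120 N. Pads are 22 mm wide; open, the fingers measure 114 mm over their backs; the gripper's body (76 mm by 85 mm) begins 54 mm behind the grasp point. The pads swing forward as they close: fully open they stand 13 mm farther back than shut.
Start: joints at [-12.336, 21.807, 74.336, -0, 83.858, -12.336], TCP at [0.55, 0, 0.405] pointing down, gripper open.
Joint ranges: [-178.18, 178.18], [-50.72, 133.34], [12.68, 142.11], [-81.47, 261.47], [9.98, 163.14], [-165.26, 165.26]. Speed limits (degrees/s): [136.94, 136.94, 180, 180, 180, 180].

### API

Orientations are given as a 3x3 rotation matrix whose columns are the frame's x, y, z axes.
In Python, from rig import env, optics gives the robot as it stands.
- The arm moves only by the shell command python3 -m inch 'ROWS' [FORCE]. ROWS is JSON, a list of rows, each a list of 3 entries, a list of its own where there are three numbers: the closure, from -1 (fully open) to 1 (shut), then the shift along the tool's x, y, z in units of 30 mm (1.0 is 30 mm), then the turn about the tool's x in units of 5 degrees (1.0 is 5 degrees). In form: [[hand, [x, y, z], yaw], ...]. A call has exactly 8 rows; each row shifts and turns the commanded pose from where the row before left it, along the tool's axes as they then stand; what a row does not reach is not made up. A row lasts 1/12 s, in which the tool goes at most 41.7 mm and 7.16 degrees, less where a joint would pass 70% of its speed; a pose out of reach is approached as far as the arm can. A call is refused whole if a number of a shift passes 1 or a number of a turn 1, either way. A call with a gripper value outside its range is refused whole. The fingers move at their own pace and stop on an object; FORCE is the grip in N (left out, the last holds). Time passes only in rows, so rows that do not move let the fingers close, or fill a call up. It gives the time, the measured TCP pose, the force and the opening at its end, in the units of the state.
- env.observe(): the state, without advancing time (a new reading comes with each control period).
- optics.get_image(name): name is "scene" or "side" or "wrist"; returns the picture (400x640x3 uint8, red, green, blue); there is no depth.
- optics.camera_params(name): a dict with "fx", "fy", "cx", "cy" (pixels), "k1" (the pictures are not rectified: a ray, as slopes to the right and down, at radius r is drawn at 1 + k1 r^2 times it, then the intrinsics apply), "xyz" and "rotation" of the camera in the world. Camera axes: x right, y down, z forward; pixel columns grow to the right and rows downward; lengths in m; the calibration is good to about 2 mm. A picture is of the moment at which its call begins: read the wrist's pose just before it. camera_params takes no time and is no camera call; for the wrist camera it gives the pose at the moment of the call.
- env.close_job(): hands the job in, once; it reports no verdict.
The state is a dict: "time_s": time; "q": joint angles; "qvel": joint speeds; "joint_efforts": joint torques, N m; "position": TCP position; "tool_rot": TCP orientation; "ft_force": force on the tool from outside, world axes, zero at the start; "wrist_torque": the same for the moment, N m; "grip_width": finger opening in m.
Only numpy, scipy, OpenCV 4.12 (cv2) and the standard library are available. Lean on these libraries where they do the work, as an engineer would, in place of code of your own. Each camera call takes 0.05 s, during which the arm holds its last target.

### The job

The work rest of the bench grinder has been left too far from its wheel. Take the 3 mm gauge out of the wooden block, lower its blade into the gap between the rest and the wheel until its foot sits on the rest, then gently push the rest in until it just nips the blade against the wheel, without ramming it. Draw the gauge straight up, feeling that it comes out against a light drag, and put it back fully home in its slot in the block, leaving the rest set and the other things on the bench where they are.

Things in the scene. Friction and masses are not known exactly. Their poses are not given: they have to be found in the camera images.
- grinder: Grey bench grinder bolted to the bench, wheel stopped. Origin on the bench under the wheel's centre; +x along the spindle away from the motor, +y to its front, z up. Spindle 135 mm up. Wheel 20 mm wide, worn: its front rim is 62 to 75 mm (not known) before the spindle. Guard of 89 mm radius round it, open in front; motor 112 mm thick, from 38 mm to the -x side.
- rest_edge (a point): Middle of the work rest's straight inner edge, at its top, 139 mm above the bench, facing the wheel's rim across the gap; axes as the grinder's. The rest is a flat dark plate 60 mm wide (x), 55 mm deep (y), 8 mm thick, its inner edge face centred on spindle height; a lip hangs 28 mm down from the top along its outer edge, 55 mm out.
- rest (a joint): How far the rest stands out (m): inner edge is 60 mm plus this before the spindle (grinder's y). Found at 24 to 30 mm. Its clamp is snug: it slides in when its outer lip is pushed towards the wheel with about 9 N and stays where it is left; with the blade between, the force then rises: about 3 N more is a proper nip, 10 N more is ramming.
- gauge: Feeler gauge, upright: steel blade 3 mm thick (y), 20 mm wide (x), 60 mm long, pointing down; above it a foot 26 (x) x 30 (y) x 5 mm and a black handle 26 (x) x 12 (y) mm, from 5 to 65 mm up. Origin in the blade's mid-plane under the foot. Foot (y -1.5 to 28.5) and handle (y -1.5 to 10.5 mm) lie to +y, so the foot hooks over the rest. About 90 g.
- block: Wooden tool block 150 (x) x 60 (y) x 66 mm, fixed. Origin under its centre. The gauge stands in a slot 24 (x) x 7 (y) mm, 63 mm deep, at x = +35, y = 0 mm, its axes along the block's, its foot on the top. Two file handles stand up to 52 mm above the top at x = -50 mm.
- scissors: Bystander: steel scissors lying open on the bench, about 155 mm long.
- stone: Bystander: grey whetstone 110 x 45 x 22 mm lying on the bench.
- pot: Bystander: open steel pot, 72 mm across, 80 mm high, origin under it.
There are look-alikes about, which are no part of the job. Of the things like the block, leave any that is black or grey; of the rest the smaller one is meant.

How it is judged (in metres and radians):
On the way, in this order (a step that is already met when the one before it is completed fails the run):
1. the blade stands in the gap with its foot down on the rest (x of gauge in the frame of rest_edge between -0.015 and 0.015 m and y of gauge in the frame of rest_edge between -0.027 and 0 m and z of gauge in the frame of rest_edge below 0.004 m and angle between gauge's own z axis and vertical below 0.15 rad), for 0.2 s.
2. the rest has been pushed in and nips the blade against the wheel (contact force between gauge and grindwheel_c0 above 0.7 N and contact force between gauge and rest above 0.7 N and z of gauge in the frame of rest_edge below 0.004 m), for 0.2 s.
3. the gauge is drawn up while the blade still drags on both wheel and rest (z of gauge in the frame of rest_edge between 0.006 and 0.055 m and contact force between gauge and grindwheel_c0 above 0.5 N and contact force between gauge and rest above 0.5 N and contact force between the fingers and gauge above 0.5 N), for 0.15 s.
At the end, for the whole second after the job is handed in: The rest's inner edge stands 2.2 to 3.8 mm from the wheel's rim, the gauge stands upright and still in its slot in the block with its foot no more than 4 mm above the top, and nothing else has been shifted (horizontal distance between rest_edge and grindwheel_c0 between 0.0772 and 0.0788 m and x of gauge in the frame of block between 0.027 and 0.043 m and y of gauge in the frame of block between -0.006 and 0.006 m and height (world z) of gauge below 0.07 m and angle between gauge's own z axis and vertical below 0.12 rad and linear speed of gauge below 0.02 m/s); the robot touches nothing.
It fails at once if the blade is rammed against the wheel with more than 10 N (contact force between gauge and grindwheel_c0 above 10 N).
It fails at once if the scissors, the whetstone or the pot is moved by more than 3 cm (distance of any of scissors, stone, pot from where it was at the start of the episode above 0.03 m).
It also fails if it takes over 67 s, if anything falls off the work surface, if the arm or the gripper's body presses on something with over 40 N, if the wrist force passes 120 N, or if a joint passes its speed limit or range.

## Working session

There is one attempt and no reset: what is moved stays moved. The work goes in short steps, Python scripts to look and compute and a shell command to move; the robot and the scene stay as the last step left them, time stands still between calls to the robot, and variables do not carry over. Pictures are saved under pics/ and viewed, and the job is handed in when it is done.

```bash
ls; mkdir -p pics
cat > h.py <<'E'
import numpy as np, cv2, json
from rig import env, optics
def snap(cam,name):
    p=optics.camera_params(cam); im=optics.get_image(cam)
    cv2.imwrite(f'pics/{name}.png',cv2.cvtColor(im,cv2.COLOR_RGB2BGR))
    json.dump({k:(np.array(v).tolist()) for k,v in p.items()},open(f'pics/{name}.json','w'))
    return im,p
def load(name): return cv2.imread(f'pics/{name}.png'), json.load(open(f'pics/{name}.json'))
def K(p): return np.array([[p['fx'],0,p['cx']],[0,p['fy'],p['cy']],[0,0,1.]]), np.array([p['k1'],0,0,0,0.])
def ray(p,uv):
    k,d=K(p); n=cv2.undistortPoints(np.array([[uv]],float),k,d)[0,0]
    v=np.array(p['rotation'])@np.array([n[0],n[1],1]); return np.array(p['xyz']),v/np.linalg.norm(v)
def onz(p,uv,z):
    o,v=ray(p,uv); return o+v*(z-o[2])/v[2]
def proj(p,X):
    k,d=K(p); R=np.array(p['rotation']).T; t=-R@np.array(p['xyz'])
    return cv2.projectPoints(np.array(X,float).reshape(-1,1,3),cv2.Rodrigues(R)[0],t,k,d)[0].reshape(-1,2)
def tri(obs):
    A=np.zeros((3,3));b=np.zeros(3)
    for p,uv in obs:
        o,v=ray(p,uv);M=np.eye(3)-np.outer(v,v);A+=M;b+=M@o
    X=np.linalg.solve(A,b); return X,[np.linalg.norm((np.eye(3)-np.outer(ray(p,u)[1],ray(p,u)[1]))@(X-ray(p,u)[0])) for p,u in obs]
E
python3 - <<'E'
from h import *
for c in ['scene','side','wrist']:
    im,p=snap(c,c+'0'); print(c,{k:np.round(v,3).tolist() for k,v in p.items()})
s=env.observe(); print({k:np.round(v,3).tolist() for k,v in s.items()}); print(env.tips_ahead)
E
```

```text
pics
scene {'fx': 462.069, 'fy': 462.069, 'cx': 311.846, 'cy': 201.899, 'k1': -0.018, 'xyz': [1.033, -0.366, 1.143], 'rotation': [[0.711, 0.579, -0.399], [0.703, -0.578, 0.414], [0.009, -0.575, -0.818]]}
side {'fx': 430.827, 'fy': 430.827, 'cx': 311.623, 'cy': 201.669, 'k1': -0.02, 'xyz': [-0.144, 0.827, 0.652], 'rotation': [[-0.691, -0.34, 0.637], [-0.722, 0.347, -0.598], [-0.017, -0.874, -0.485]]}
wrist {'fx': 312.295, 'fy': 312.295, 'cx': 320.497, 'cy': 199.06, 'k1': 0.007, 'xyz': [0.549, 0.066, 0.374], 'rotation': [[1.0, 0.002, -0.002], [0.001, -0.965, -0.261], [-0.002, 0.261, -0.965]]}
{'time_s': 0.15, 'q': [-12.338, 21.834, 74.371, 0.001, 83.858, -12.337], 'qvel': [-0.063, -0.101, -0.114, 0.052, 0.097, -0.08], 'joint_efforts': [0.002, -44.862, -23.134, -0.0, 0.004, -0.0], 'position': [0.55, -0.0, 0.404], 'tool_rot': [[-0.001, 0.0, 1.0], [0.0, 1.0, -0.0], [-1.0, 0.0, -0.001]], 'ft_force': [0.283, -0.237, 0.083], 'wrist_torque': [0.046, -0.012, -0.021], 'grip_width': 0.086}
0.1734
```

View pics/scene0.png

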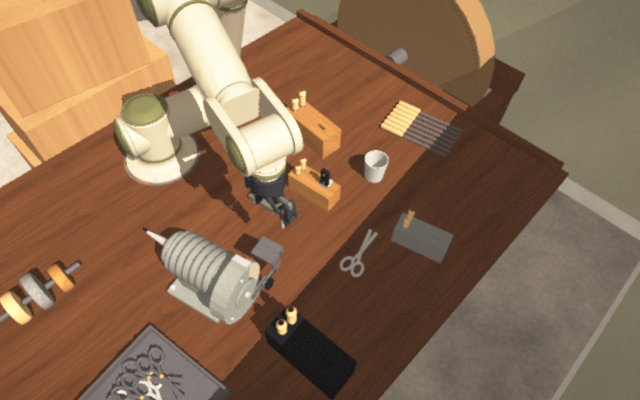

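View pics/side0.png

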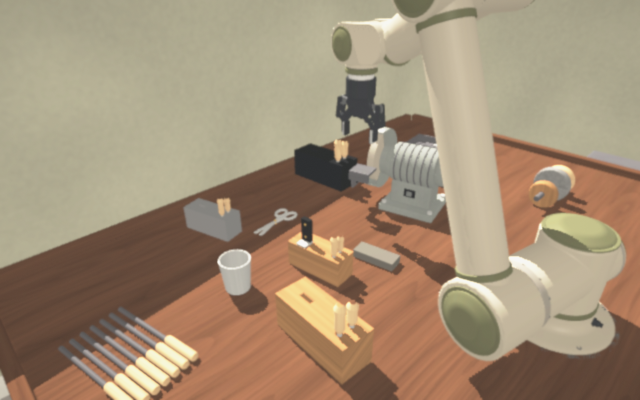

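View pics/wrist0.png

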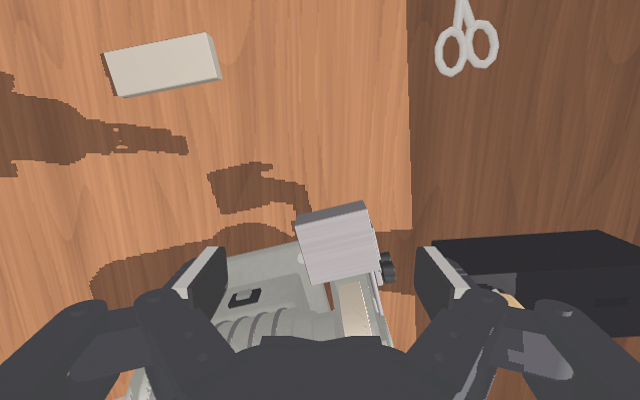

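Lookalikes for the block, listed by scene and side pixel:
- The small wooden block at scene (315,187), side (320,258). A gauge with a black handle stands in it.
- The larger wooden block at scene (317,133), side (322,325). Its slot is empty.
- The black block at scene (310,352).
- The grey block at scene (422,238).

I choose the smaller wooden one and check it in close crops.

Run:
```python
from h import *
a,_=load('scene0');b,_=load('side0')
def crop(im,x,y,w,h,s,n):
    cv2.imwrite(f'pics/{n}.png',cv2.resize(im[y:y+h,x:x+w],None,fx=s,fy=s,interpolation=cv2.INTER_CUBIC))
crop(a,270,150,80,65,9,'c_scene'); crop(b,270,205,100,90,6,'c_side'); crop(a,150,220,150,110,5,'g_scene'); crop(b,320,110,140,120,5,'g_side')
w,_=load('wrist0'); crop(w,80,180,340,220,2.3,'g_wr')
```

```text
(no output)
```

View pics/c_scene.png

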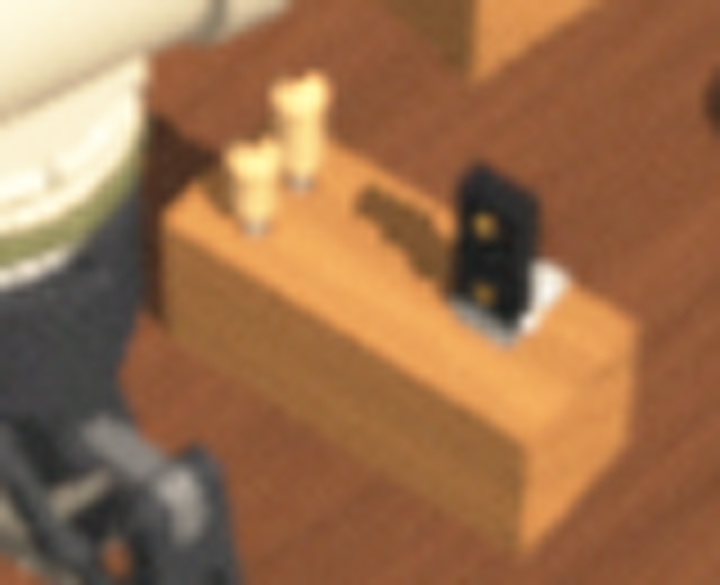

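View pics/c_side.png

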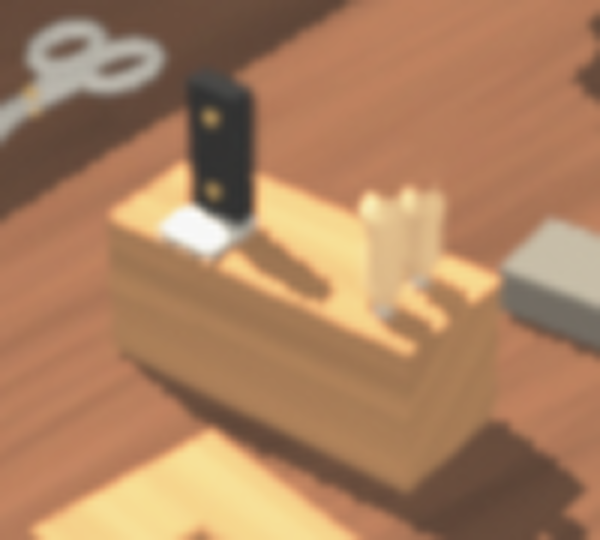

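View pics/g_scene.png

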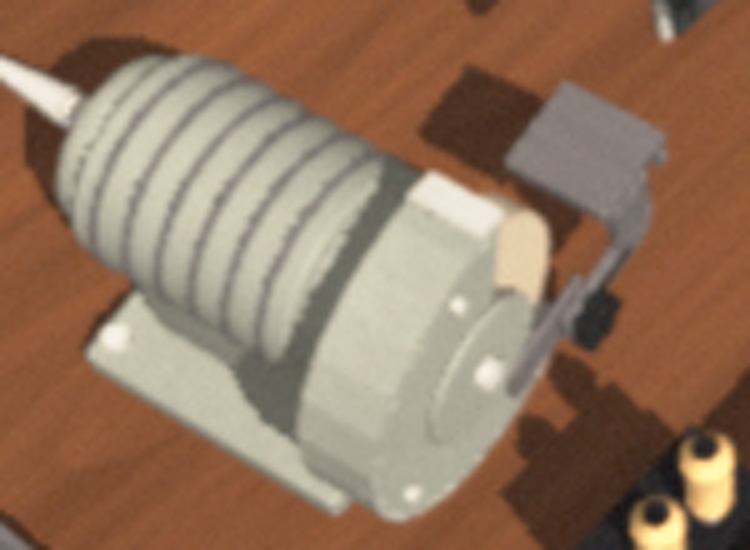

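View pics/g_side.png

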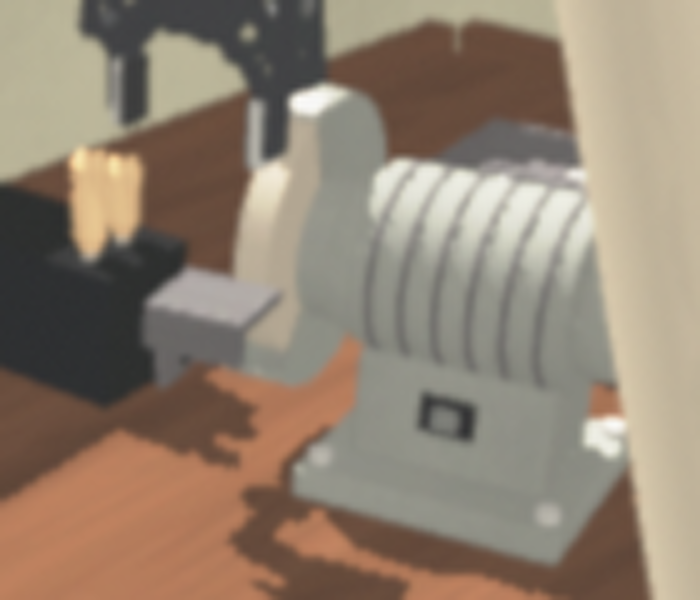

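View pics/g_wr.png

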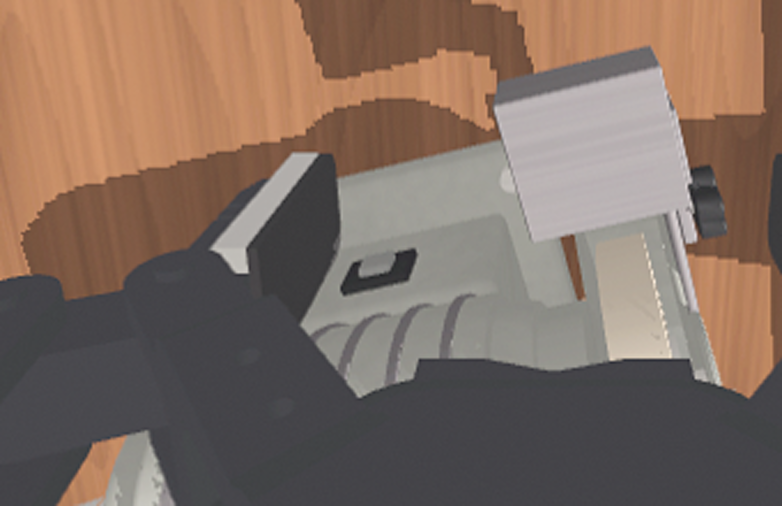

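The small wooden block is confirmed: its slot holds the black-handled gauge, at scene crop (490,250), and the white foot shows on the side-camera side. The rest plate is clear in the wrist picture. Next I fit poses from the corners.

```bash
cat >> h.py <<'E'
from scipy.optimize import least_squares
def fit(obs,x0,z=0.):
    "obs: list of (params, local xyz, uv); pose x,y,yaw on bench"
    def W(x,l):
        c,s=np.cos(x[2]),np.sin(x[2]); return np.array([x[0]+c*l[0]-s*l[1],x[1]+s*l[0]+c*l[1],l[2]+z])
    f=lambda x: np.concatenate([proj(p,W(x,l))[0]-np.array(uv) for p,l,uv in obs])
    r=least_squares(f,x0,loss='soft_l1'); return r.x, f(r.x).reshape(-1,2)
E
python3 - <<'E'
from h import *
_,S=load('scene0');_,D=load('side0');_,W=load('wrist0')
sc=lambda x,y:(x/9+270-.4,y/9+150-.4); sd=lambda x,y:(x/6+270-.4,y/6+205-.4); wr=lambda x,y:(x/2.3+80-.3,y/2.3+180-.3)
for n,z,p in [('near',.066,sc(528,440)),('right',.066,sc(637,325)),('left',.066,sc(162,215))]: print(n,onz(S,p,z))
for n,z,p in [('l',.066,sd(110,215)),('fr',.066,sd(410,355)),('r',.066,sd(500,280))]: print('side',n,onz(D,p,z))
for n,p in [('il',wr(533,241)),('ol',wr(497,108)),('or',wr(661,69)),('ir',wr(692,205))]: print('rest',n,onz(W,p,.139))
E
```

```text
near [0.5320752  0.22130753 0.066     ]
right [0.52546983 0.27971329 0.066     ]
left [0.38346025 0.20190469 0.066     ]
side l [0.52608264 0.27800451 0.066     ]
side fr [0.3776523  0.26000682 0.066     ]
side r [0.38551632 0.20101943 0.066     ]
rest il [ 0.54144434 -0.07141663  0.139     ]
rest ol [ 0.52928011 -0.019947    0.139     ]
rest or [ 0.58551167 -0.00570114  0.139     ]
rest ir [ 0.5986988  -0.05678249  0.139     ]
```

```bash
python3 -m inch '[[-1,[0,0.6,-0.1],-0.72],[-1,[0,1,-0.12],-0.72],[-1,[0,1,-0.12],0],[-1,[0,1,-0.12],0],[-1,[0,1,-0.12],0],[-1,[0,1,-0.12],0],[-1,[0,1,-0.12],0],[-1,[0,0.8,-0.1],0]]'
python3 - <<'E'
from h import *
s=env.observe();print(s['position'],np.round(s['tool_rot'],3).tolist(),s['time_s'],s['ft_force'])
snap('wrist','w1')
E
```

```text
time_s: 0.82
position: [0.4981, 0.2196, 0.4046]
tool_rot: [[-0.001, -0.126, 0.992], [0.0, 0.992, 0.126], [-1.0, 0.0, -0.001]]
ft_force: [0.4, -0.3, -0.7]
grip_width: 0.0853
[0.49805525 0.21956876 0.40456245] [[-0.001, -0.126, 0.992], [0.0, 0.992, 0.126], [-1.0, 0.0, -0.001]] 0.8167 [ 0.39288506 -0.31332145 -0.65227102]
```

View pics/w1.png

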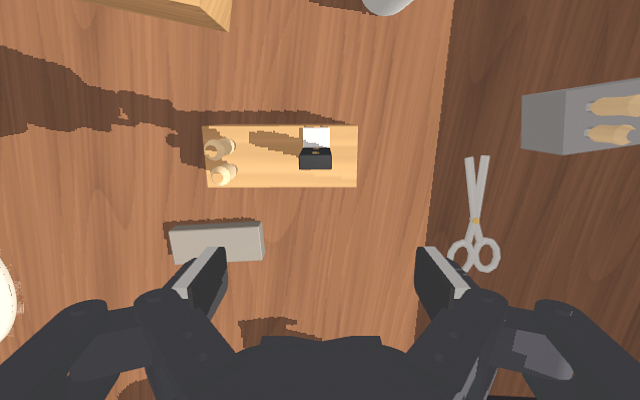

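The wrist picture shows the block at (202–358, 125–187), with the gauge handle at (315,158) and the foot at (316,137). I zoom in to measure.

Run:
```python
from h import *
a,p=load('w1')
cv2.imwrite('pics/w1c.png',cv2.resize(a[110:205,190:370],None,fx=4.4,fy=4.4,interpolation=cv2.INTER_NEAREST))
```

```text
(no output)
```

View pics/w1c.png

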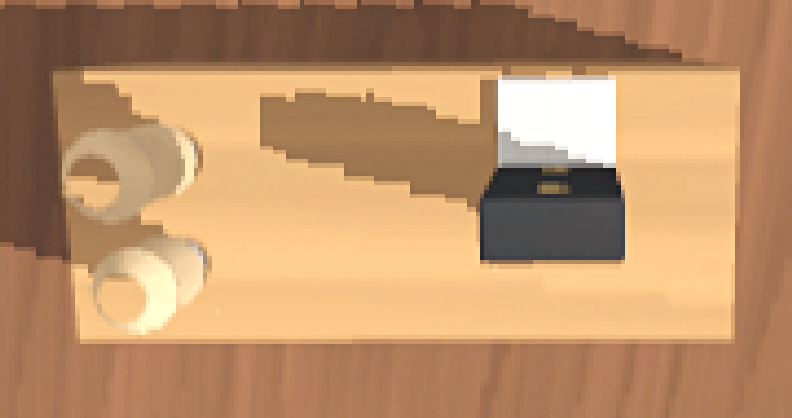

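Run:
```python
from h import *
a,p=load('w1')
q=lambda x,y:(190+x/4.4-.5,110+y/4.4-.5)
for n,u,z in [('hc',(552.5,229.5),.131),('hl',(480,229.5),.131),('hr',(625,229.5),.131),('ht',(552,197),.131),('hb',(552,262),.131),('footTL',(498,78),.071),('footTR',(616,78),.071),('bTL',(52,68),.066),('bTR',(740,68),.066),('bBR',(733,342),.066),('bBL',(80,342),.066)]:
    print(n,np.round(onz(p,q(*u),z),4))
T=np.array([.49806,.21957]);c,s=.992,.126
h=onz(p,q(552.5,229.5),.131)[:2]-T
print('tool y,z to handle', -h[0]*s+h[1]*c, h[0]*c+h[1]*s)
```

```text
hc [0.4891 0.2496 0.131 ]
hl [0.4764 0.248  0.131 ]
hr [0.5019 0.2512 0.131 ]
ht [0.4883 0.2553 0.131 ]
hb [0.4897 0.2438 0.131 ]
footTL [0.4735 0.2717 0.071 ]
footTR [0.4986 0.275  0.071 ]
bTL [0.3766 0.2611 0.066 ]
bTR [0.5253 0.2803 0.066 ]
bBR [0.5334 0.2196 0.066 ]
bBL [0.3847 0.2004 0.066 ]
tool y,z to handle 0.03091330314606374 -0.0050906488450879915
```

```bash
python3 -m inch '[[-1,[0,0.6,-0.1],0],[-1,[0,0.43,-0.07],-0.03],[-1,[0.7,0,0],0],[-1,[0.9,0,0],0],[-1,[0.9,0,0],0],[-1,[0.9,0,0],0],[-1,[0.8,0,0],0],[-1,[0.52,0,0],0]]'; python3 -m inch '[[-1,[0,0,0],0],[0.1,[0,0,0],0],[0.3,[0,0,0],0],[1,[0,0,0],0],[1,[0,0,0],0],[1,[0,0,0],0],[1,[0,0,0],0],[1,[0,0,0],0]]' 40
```

```text
time_s: 1.53
position: [0.4896, 0.2475, 0.2606]
tool_rot: [[-0.003, -0.128, 0.992], [-0.001, 0.992, 0.128], [-1.0, -0.0, -0.003]]
ft_force: [0.8, -0.4, 0.3]
grip_width: 0.0854
time_s: 2.2
position: [0.49, 0.2478, 0.264]
tool_rot: [[0.001, -0.128, 0.992], [0.0, 0.992, 0.128], [-1.0, 0.0, 0.001]]
ft_force: [-1.6, -0.7, 6.2]
grip_width: 0.0259
```

```bash
python3 -m inch '[[1,[-0.1,0,0],0],[1,[-0.2,0,0],0],[1,[-0.4,0,0],0],[1,[-0.5,0,0],0],[1,[-0.6,0,0],0],[1,[-0.6,0,0],0],[1,[-0.4,0,0],0],[1,[-0.2,0,0],0]]'
python3 - <<'E'
from h import *
snap('wrist','w2')
E
```

```text
time_s: 2.87
position: [0.4899, 0.2478, 0.3552]
tool_rot: [[0.003, -0.128, 0.992], [0.001, 0.992, 0.128], [-1.0, 0.0, 0.003]]
ft_force: [0.2, 0.1, -0.7]
grip_width: 0.0251
```

View pics/w2.png

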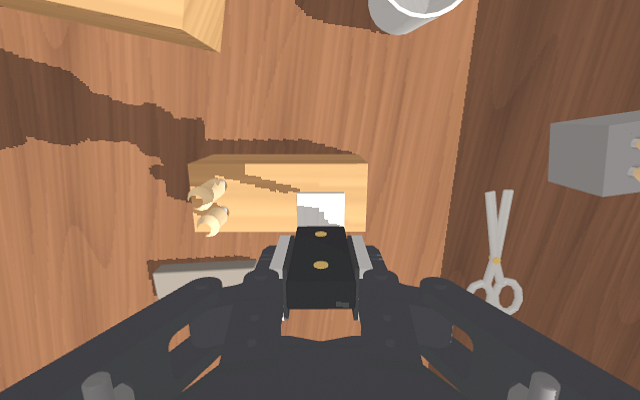

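Run:
```python
from h import *
a,p=load('w2'); s=env.observe(); P=np.array(s['position']);R=np.array(s['tool_rot'])
for oy in (-.0026,):
    L=[(.193,oy+.0285,-.013),(.193,oy+.0285,.013),(.133,oy+.0105,-.013),(.133,oy+.0105,.013),(.133,oy-.0015,-.013),(.133,oy-.0015,.013),(.193,oy+.0105,0)]
    print(np.round(proj(p,[P+R@np.array(l) for l in L]),1).tolist())
cv2.imwrite('pics/w2c.png',cv2.resize(a[180:330,250:390],None,fx=4,fy=4,interpolation=cv2.INTER_NEAREST))
```

```text
[[297.6, 192.7], [346.3, 192.8], [286.7, 280.4], [358.1, 280.5], [287.5, 309.2], [357.0, 309.4], [321.9, 224.5]]
```

View pics/w2c.png

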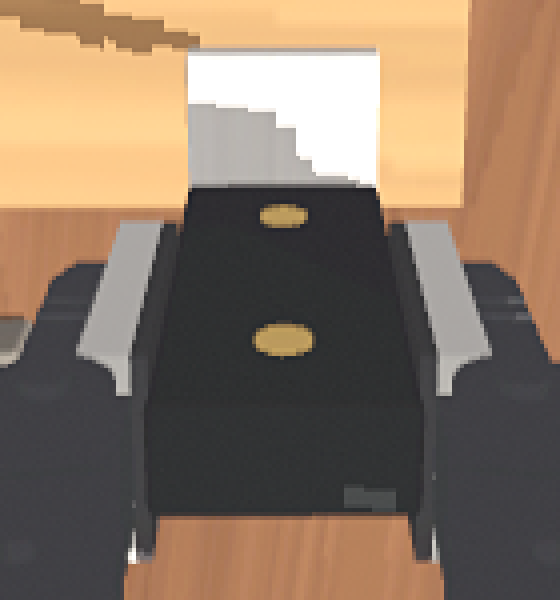

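```bash
python3 -m inch '[[1,[-0.3,-0.4,0.05],0],[1,[-0.5,-0.8,0.1],0],[1,[-0.5,-0.9,0.12],0],[1,[-0.5,-0.9,0.12],0],[1,[-0.37,-0.9,0.12],0],[1,[0,-0.9,0.12],0],[1,[0,-0.9,0.12],0],[1,[0,-0.7,0.1],0]]'; python3 -m inch '[[1,[0,-0.7,0.1],0],[1,[0,-0.7,0.1],0],[1,[0,-0.7,0.09],0],[1,[0,-0.6,0.05],0],[1,[0,-0.3,0],-0.4],[1,[0,0,0],-0.5],[1,[0,0,0],-0.45],[1,[0,0,0],0]]'
python3 - <<'E'
from h import *
snap('wrist','w3');snap('scene','s3');snap('side','d3');
a=load('s3')[0][160:320,150:310];b=load('d3')[0][60:220,300:460]
cv2.imwrite('pics/m3.png',np.hstack([cv2.resize(a,(400,400),interpolation=2),cv2.resize(b,(400,400),interpolation=2)]))
E
```

```text
time_s: 3.58
position: [0.54, 0.0579, 0.4179]
tool_rot: [[-0.001, -0.127, 0.992], [-0.0, 0.992, 0.127], [-1.0, -0.0, -0.001]]
ft_force: [0.8, -0.4, -1.0]
grip_width: 0.0252
time_s: 4.25
position: [0.5613, -0.0285, 0.4177]
tool_rot: [[-0.002, -0.244, 0.97], [0.0, 0.97, 0.244], [-1.0, 0.001, -0.002]]
ft_force: [-0.2, 0.2, -1.1]
grip_width: 0.0251
```

View pics/m3.png

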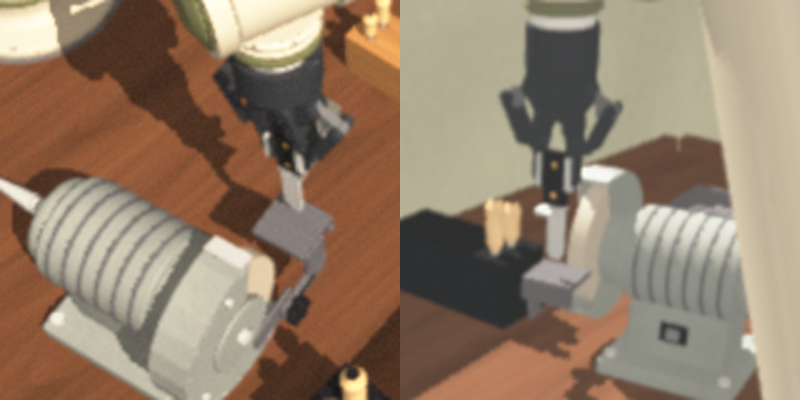

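View pics/w3.png

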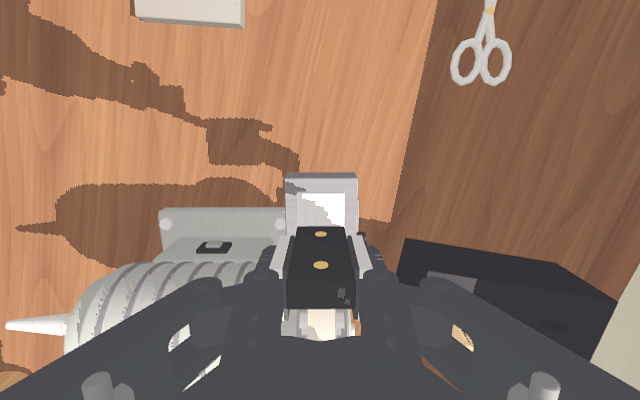

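In the wrist picture the gauge is over the plate, squarely aligned with it: the plate edges run at x 285 and 357, with the outer edge at row 179. I measure that edge.

Run:
```python
from h import *
a,p=load('w3')
cv2.imwrite('pics/w3c.png',cv2.resize(a[165:245,270:375],None,fx=7,fy=7,interpolation=cv2.INTER_NEAREST))
```

```text
(no output)
```

View pics/w3c.png

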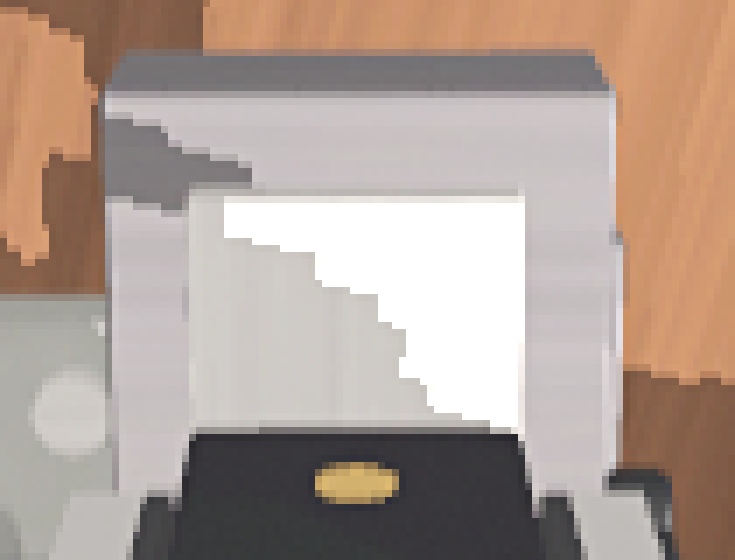

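Run:
```python
from h import *
a,p=load('w3'); s=env.observe(); P=np.array(s['position']);R=np.array(s['tool_rot']); print(P)
for uv in [(284.4,177.8),(357.2,177.8),(286.3,233),(357,220)]:
    X=onz(p,uv,.139); print(np.round(X,4), np.round(R.T@(X-P),4))
```

```text
[ 0.56132036 -0.02771788  0.41797796]
[ 0.5278 -0.0191  0.139 ] [ 0.279   0.0164 -0.0302]
[ 0.5848 -0.0046  0.139 ] [0.279  0.0166 0.0286]
[ 0.5397 -0.0652  0.139 ] [ 0.279  -0.0312 -0.0299]
[ 0.5945 -0.0392  0.139 ] [ 0.2789 -0.0193  0.0296]
```

```bash
python3 -m inch '[[1,[0,-0.3,0],0],[1,[0,-0.4,0],0],[1,[0,-0.35,0],0],[1,[0,-0.28,0],0],[1,[0,0,0],0],[1,[0,0,0],0],[1,[0,0,0],0],[1,[0,0,0],0]]'
python3 - <<'E'
from h import *
R0=np.array(env.observe()['tool_rot']);print(R0.T@(np.array(env.observe()['position'])-[ 0.56132036,-0.02771788,0.41797796]))
snap('scene','s4');snap('side','d4');
a=load('s4')[0][200:280,210:290];b=load('d4')[0][110:190,330:410]
cv2.imwrite('pics/m4.png',np.hstack([cv2.resize(a,(400,400),interpolation=2),cv2.resize(b,(400,400),interpolation=2)]))
E
```

```text
time_s: 5.07
position: [0.5711, -0.0658, 0.4183]
tool_rot: [[-0.0, -0.244, 0.97], [0.0, 0.97, 0.244], [-1.0, 0.0, -0.0]]
ft_force: [0.4, -0.5, -1.3]
grip_width: 0.0255
[-0.00028815 -0.03928161  0.00015017]
```

View pics/m4.png

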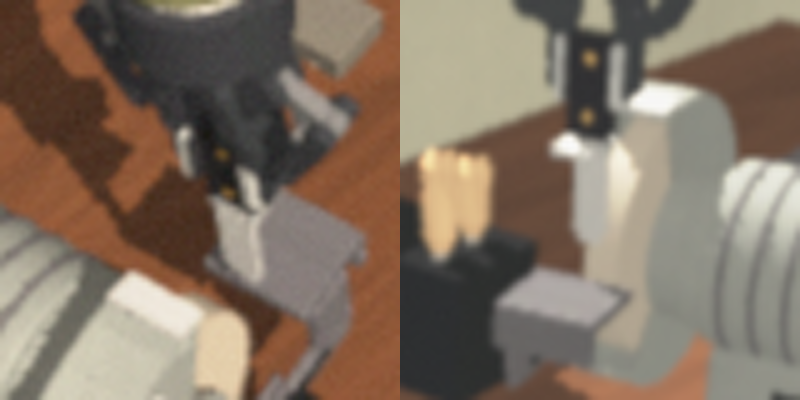

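```bash
python3 -m inch '[[1,[0.2,0,0],0],[1,[0.3,0,0],0],[1,[0.4,0,0],0],[1,[0.4,0,0],0],[1,[0.4,0,0],0],[1,[0.4,0,0],0],[1,[0.2,0,0],0],[1,[0.1,0,0],0]]'; python3 -m inch '[[1,[0,0,0],0],[1,[0,0,0],0],[1,[0.05,0,0],0],[1,[0.05,0,0],0],[1,[0.05,0,0],0],[1,[0,0,0],0],[1,[0,0,0],0],[1,[0,0,0],0]]'
```

```text
time_s: 5.83
position: [0.571, -0.066, 0.3447]
tool_rot: [[-0.002, -0.244, 0.97], [0.001, 0.97, 0.244], [-1.0, 0.001, -0.002]]
ft_force: [0.1, 1.0, -1.0]
grip_width: 0.0254
time_s: 6.5
position: [0.5711, -0.0661, 0.3418]
tool_rot: [[0.0, -0.244, 0.97], [-0.0, 0.97, 0.244], [-1.0, -0.0, 0.0]]
ft_force: [-0.1, 0.4, -1.2]
grip_width: 0.0255
```

```bash
python3 -m inch '[[1,[0.03,0,0],0],[1,[0.03,0,0],0],[1,[0.03,0,0],0],[1,[0.02,0,0],0],[1,[0,0,0],0],[1,[0,0,0],0],[1,[0,0,0],0],[1,[0,0,0],0]]'; python3 -m inch '[[1,[0.02,0,0],0],[1,[0.02,0,0],0],[1,[0.02,0,0],0],[1,[0.01,0,0],0],[1,[0,0,0],0],[1,[0,0,0],0],[1,[0,0,0],0],[1,[0,0,0],0]]'
python3 - <<'E'
from h import *
snap('side','d5');snap('scene','s5')
a=load('s5')[0][200:280,210:290];b=load('d5')[0][110:190,330:410]
cv2.imwrite('pics/m5.png',np.hstack([cv2.resize(a,(400,400),interpolation=2),cv2.resize(b,(400,400),interpolation=2)]))
E
```

```text
time_s: 7.17
position: [0.5711, -0.0661, 0.3384]
tool_rot: [[0.0, -0.244, 0.97], [-0.0, 0.97, 0.244], [-1.0, -0.0, 0.0]]
ft_force: [-0.4, 0.1, -1.5]
grip_width: 0.0256
time_s: 7.83
position: [0.571, -0.0661, 0.337]
tool_rot: [[0.001, -0.244, 0.97], [-0.0, 0.97, 0.244], [-1.0, -0.0, 0.001]]
ft_force: [-1.5, 0.2, 6.0]
grip_width: 0.0255
```

View pics/m5.png

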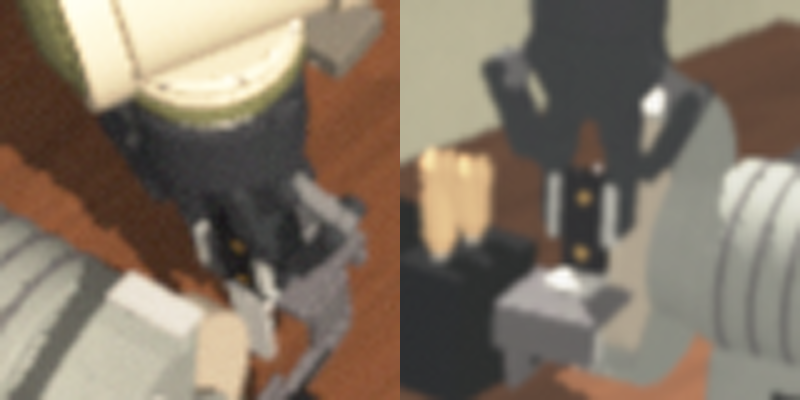

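```bash
python3 -m inch '[[0.6,[0,0,0],0],[0.3,[0,0,0],0],[0.1,[0,0,0],0],[0,[0,0,0],0],[0,[0,0,0],0],[0,[0,0,0],0],[0,[0,0,0],0],[0,[0,0,0],0]]'; python3 -m inch '[[0,[-0.2,0,0],0],[0,[-0.4,0,0],0],[0,[-0.6,0,0],0],[0,[-0.6,0,0],0],[0,[-0.6,0,0],0],[0,[-0.3,0,0],0],[0,[-0.1,0,0],0],[0,[0,0,0],0]]'
python3 - <<'E'
from h import *
snap('side','d6');snap('scene','s6');snap('wrist','w6')
a=load('s6')[0][200:280,210:290];b=load('d6')[0][110:190,330:410]
cv2.imwrite('pics/m6.png',np.hstack([cv2.resize(a,(400,400),interpolation=2),cv2.resize(b,(400,400),interpolation=2)]))
E
```

```text
time_s: 8.6
position: [0.5712, -0.0661, 0.3363]
tool_rot: [[-0.0, -0.244, 0.97], [0.0, 0.97, 0.244], [-1.0, 0.0, -0.0]]
ft_force: [0.6, -0.6, 0.1]
grip_width: 0.0431
time_s: 9.27
position: [0.571, -0.066, 0.4207]
tool_rot: [[0.001, -0.244, 0.97], [-0.0, 0.97, 0.244], [-1.0, -0.001, 0.001]]
ft_force: [0.3, -0.0, -1.4]
grip_width: 0.043
```

View pics/m6.png

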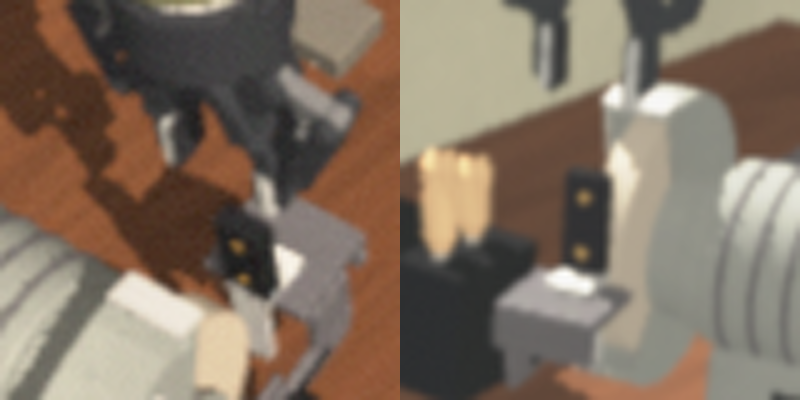

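View pics/w6.png

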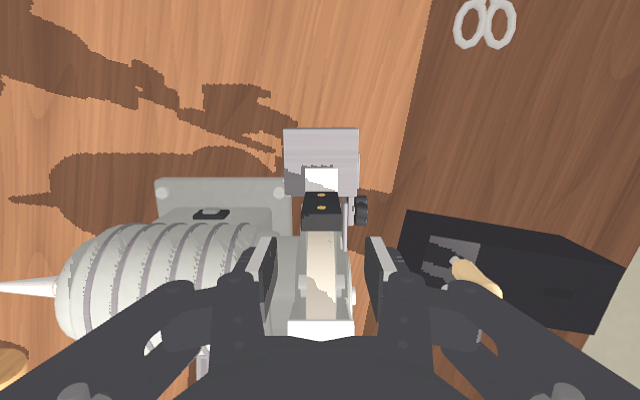

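The gauge stands upright and released in the gap, with its foot flat on the rest: handle at wrist (321,212), foot at (321,180). Now I shut the fingers, move out past the lip and come down in front of it.

```bash
python3 -m inch '[[0,[0,0.3,0],0],[1,[0,0.6,0],0],[1,[0,0.7,0],0],[1,[0,0.7,0],0],[1,[0,0.5,0],0],[1,[0,0.27,0],0],[1,[0.2,0,0],0],[1,[0.5,0,0],0]]' 30; python3 -m inch '[[1,[0.7,0,0],0],[1,[0.8,0,0],0],[1,[0.8,0,0],0],[1,[0.7,0,0],0],[1,[0.4,0,0],0],[1,[0.2,0,0],0],[1,[0,0,0],0],[1,[0,0,0],0]]'
python3 - <<'E'
from h import *
snap('side','d7');snap('scene','s7')
a=load('s7')[0][190:290,210:310];b=load('d7')[0][100:200,320:420]
cv2.imwrite('pics/m7.png',np.hstack([cv2.resize(a,(400,400),interpolation=2),cv2.resize(b,(400,400),interpolation=2)]))
E
```

```text
time_s: 10.08
position: [0.5488, 0.0234, 0.4001]
tool_rot: [[0.003, -0.244, 0.97], [-0.001, 0.97, 0.244], [-1.0, -0.002, 0.003]]
ft_force: [-0.3, -0.1, 0.2]
grip_width: -0.0001
time_s: 10.75
position: [0.5489, 0.0229, 0.2915]
tool_rot: [[0.0, -0.243, 0.97], [-0.0, 0.97, 0.243], [-1.0, -0.0, 0.0]]
ft_force: [-0.3, -0.4, -0.5]
grip_width: 0.0001
```

View pics/m7.png

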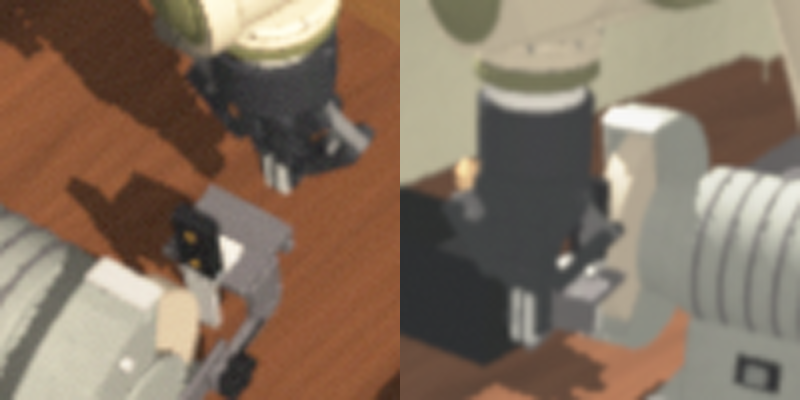

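```bash
python3 -m inch '[[1,[0,-0.1,0],0],[1,[0,-0.1,0],0],[1,[0,-0.1,0],0],[1,[0,-0.1,0],0],[1,[0,-0.1,0],0],[1,[0,-0.1,0],0],[1,[0,-0.05,0],0],[1,[0,0,0],0]]'; python3 -m inch '[[1,[0,-0.02,0],0],[1,[0,-0.02,0],0],[1,[0,-0.02,0],0],[1,[0,-0.02,0],0],[1,[0,0,0],0],[1,[0,0,0],0],[1,[0,0,0],0],[1,[0,0,0],0]]'
```

```text
time_s: 11.52
position: [0.5536, 0.004, 0.2913]
tool_rot: [[-0.0, -0.243, 0.97], [-0.0, 0.97, 0.243], [-1.0, -0.0, -0.0]]
ft_force: [0.1, -0.6, -0.2]
grip_width: -0.0002
time_s: 12.18
position: [0.554, 0.002, 0.2913]
tool_rot: [[0.0, -0.244, 0.97], [0.0, 0.97, 0.244], [-1.0, 0.0, 0.0]]
ft_force: [1.3, -0.2, -0.1]
grip_width: -0.0002
```

```bash
python3 -m inch '[[1,[0,-0.02,0],0],[1,[0,-0.02,0],0],[1,[0,-0.02,0],0],[1,[0,-0.02,0],0],[1,[0,0,0],0],[1,[0,0,0],0],[1,[0,0,0],0],[1,[0,0,0],0]]'; python3 -m inch '[[1,[0,-0.02,0],0],[1,[0,-0.02,0],0],[1,[0,-0.02,0],0],[1,[0,0,0],0],[1,[0,0,0],0],[1,[0,0,0],0],[1,[0,0,0],0],[1,[0,0,0],0]]'
```

```text
time_s: 12.85
position: [0.5546, -0.0003, 0.2913]
tool_rot: [[-0.0, -0.244, 0.97], [0.0, 0.97, 0.244], [-1.0, 0.0, -0.0]]
ft_force: [0.0, -0.3, -0.7]
grip_width: -0.0001
time_s: 13.52
position: [0.5549, -0.0015, 0.2913]
tool_rot: [[-0.0, -0.244, 0.97], [0.002, 0.97, 0.244], [-1.0, 0.002, -0.0]]
ft_force: [-0.6, 5.9, -0.0]
grip_width: 0.0004
```

Run:
```python
from h import *
_,S=load('scene0');d,D=load('d6');s6,S6=load('s6')
E=np.array([.5704,-.0651]);yw=np.radians(14.1);X=np.array([np.cos(yw),np.sin(yw)]);Y=np.array([-X[1],X[0]])
n=onz(S,(150+490/5-.4,220+373/5-.4),.135)[:2]-E; print('nut in rest frame',n@X,n@Y)
def W(l): l=np.atleast_2d(l); return np.c_[E+l[:,:1]*X+l[:,1:2]*Y,l[:,2]]
out=[]
for im,p,(x,y,w,h) in [(s6,S6,(190,190,130,120)),(d,D,(310,100,130,120))]:
    f=6; 
    c=cv2.resize(im[y:y+h,x:x+w],None,fx=f,fy=f,interpolation=2)
    ys=n@Y; th=np.radians(np.arange(-30,120,2))
    for R,col in [(.062,(0,0,255)),(.0685,(0,255,0)),(.075,(255,0,0))]:
      for xx in (-.01,.01):
        q=proj(p,W(np.c_[np.full(len(th),xx),ys+R*np.cos(th),.135+R*np.sin(th)]))
        cv2.polylines(c,[np.int32((q+.5-[x,y])*f)],False,col,1)
    out.append(c[:,:780])
cv2.imwrite('pics/o_s.png',out[0]);cv2.imwrite('pics/o_d.png',out[1])
```

```text
nut in rest frame 0.02793757681841112 -0.09391338984817946
```

View pics/o_s.png

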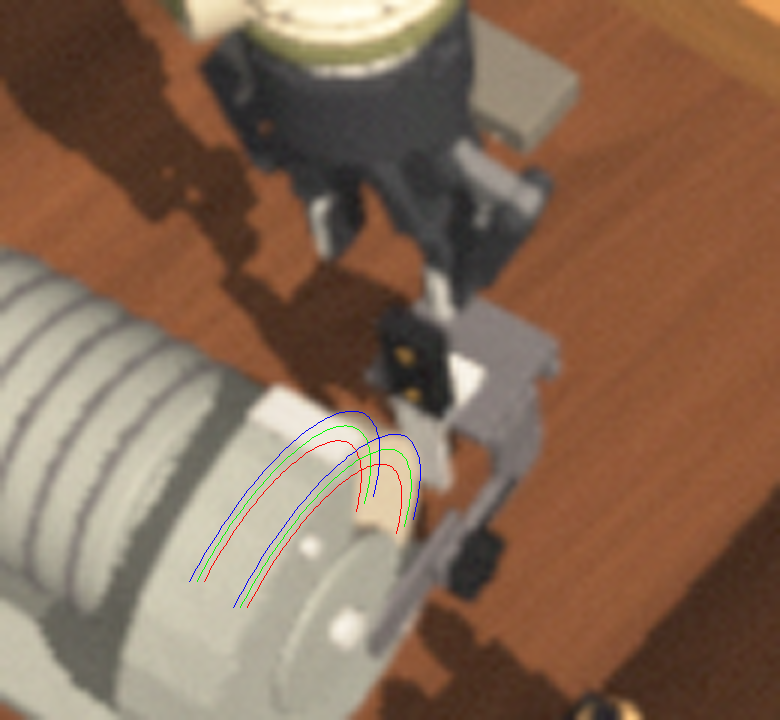

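View pics/o_d.png

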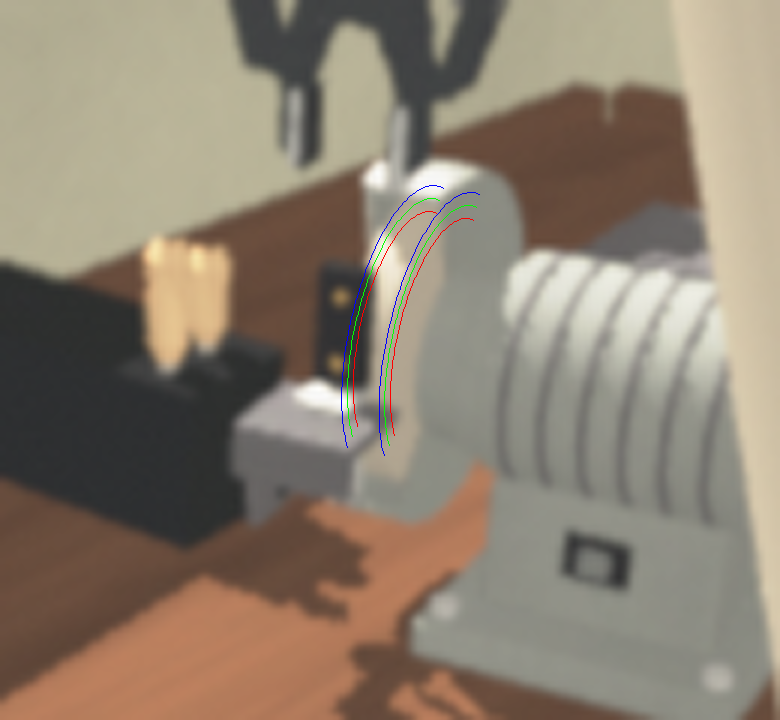

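```bash
python3 -m inch '[[1,[0,-0.01,0],0],[1,[0,-0.02,0],0],[1,[0,-0.02,0],0],[1,[0,-0.02,0],0],[1,[0,-0.02,0],0],[1,[0,-0.01,0],0],[1,[0,0,0],0],[1,[0,0,0],0]]'; python3 -m inch '[[1,[0,-0.01,0],0],[1,[0,-0.01,0],0],[1,[0,-0.01,0],0],[1,[0,-0.01,0],0],[1,[0,-0.01,0],0],[1,[0,0,0],0],[1,[0,0,0],0],[1,[0,0,0],0]]'
```

```text
time_s: 14.18
position: [0.5555, -0.0039, 0.2914]
tool_rot: [[-0.001, -0.244, 0.97], [0.003, 0.97, 0.244], [-1.0, 0.003, -0.0]]
ft_force: [-1.2, 9.0, 1.8]
grip_width: 0.0001
time_s: 14.85
position: [0.5559, -0.0054, 0.2913]
tool_rot: [[-0.001, -0.244, 0.97], [0.003, 0.97, 0.244], [-1.0, 0.003, -0.0]]
ft_force: [-1.3, 8.8, 2.1]
grip_width: -0.0
```

```bash
python3 -m inch '[[1,[0,-0.01,0],0],[1,[0,-0.01,0],0],[1,[0,-0.01,0],0],[1,[0,-0.01,0],0],[1,[0,-0.01,0],0],[1,[0,0,0],0],[1,[0,0,0],0],[1,[0,0,0],0]]'
python3 - <<'E'
from h import *
snap('side','d8');snap('scene','s8');snap('wrist','w8')
a=load('s8')[0][210:280,220:290];b=load('d8')[0][120:190,340:410]
cv2.imwrite('pics/m8.png',np.hstack([cv2.resize(a,(400,400),interpolation=2),cv2.resize(b,(400,400),interpolation=2)]))
E
```

```text
time_s: 15.52
position: [0.5562, -0.0068, 0.2913]
tool_rot: [[-0.001, -0.244, 0.97], [0.003, 0.97, 0.244], [-1.0, 0.003, -0.0]]
ft_force: [-0.7, 8.4, 2.9]
grip_width: -0.0001
```

View pics/m8.png

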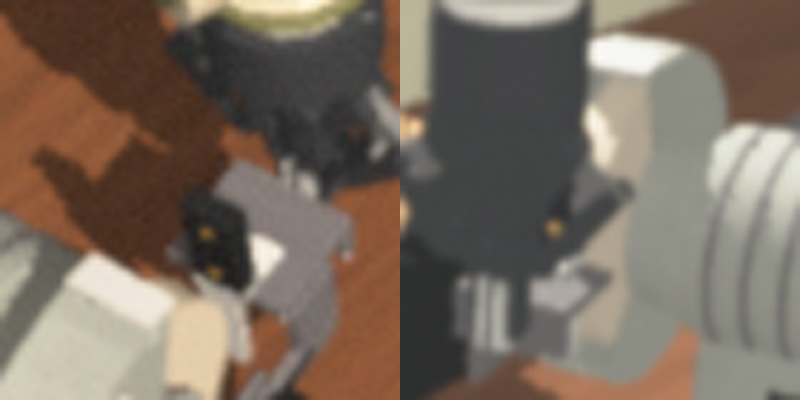

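View pics/w8.png

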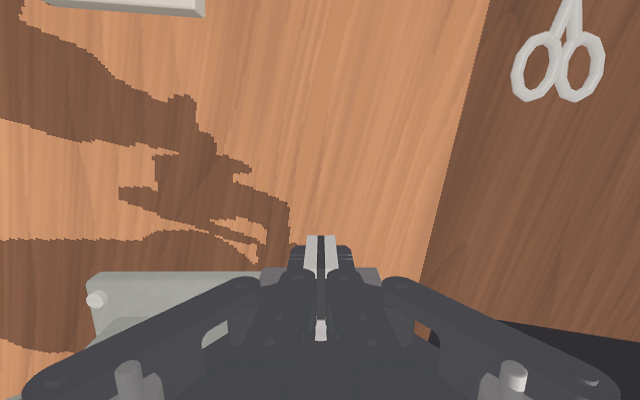

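The scene crop shows the blade already close to the rim, at about (235,325). From here I push in small steps, checking the force after each one.

```bash
python3 -m inch '[[1,[0,-0.01,0],0],[1,[0,-0.01,0],0],[1,[0,-0.005,0],0],[1,[0,0,0],0],[1,[0,0,0],0],[1,[0,0,0],0],[1,[0,0,0],0],[1,[0,0,0],0]]'
python3 - <<'E'
from h import *
s,S=load('s8'); s7,_=load('s7')
a=s7[215:285,215:275];b=s[215:285,215:275]
cv2.imwrite('pics/m9.png',np.hstack([cv2.resize(a,None,fx=6.6,fy=6.6,interpolation=0),cv2.resize(b,None,fx=6.6,fy=6.6,interpolation=0)]))
E
```

```text
time_s: 16.33
position: [0.5564, -0.0075, 0.2913]
tool_rot: [[-0.001, -0.244, 0.97], [0.003, 0.97, 0.244], [-1.0, 0.003, -0.0]]
ft_force: [-0.6, 8.5, 1.4]
grip_width: -0.0002
```

View pics/m9.png

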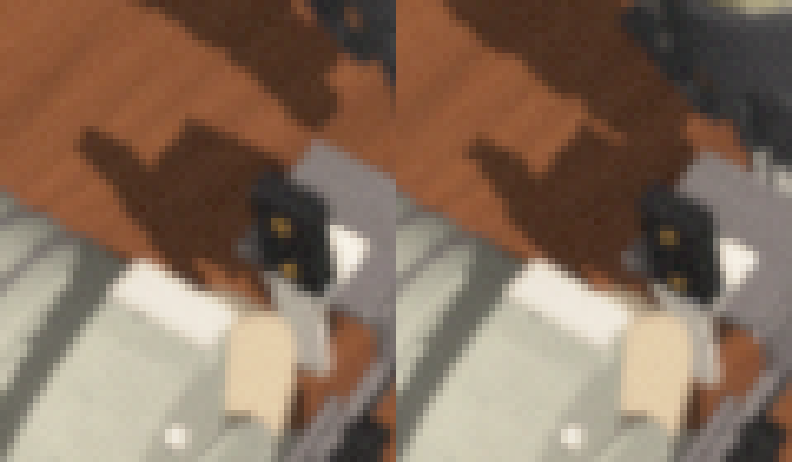

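```bash
python3 -m inch '[[1,[0,-0.01,0],0],[1,[0,-0.01,0],0],[1,[0,-0.005,0],0],[1,[0,0,0],0],[1,[0,0,0],0],[1,[0,0,0],0],[1,[0,0,0],0],[1,[0,0,0],0]]'; sleep 0.1; python3 -m inch '[[1,[0,-0.01,0],0],[1,[0,-0.01,0],0],[1,[0,-0.005,0],0],[1,[0,0,0],0],[1,[0,0,0],0],[1,[0,0,0],0],[1,[0,0,0],0],[1,[0,0,0],0]]' | grep -E 'pos|force'
```

```text
time_s: 17.0
position: [0.5566, -0.0083, 0.2913]
tool_rot: [[-0.001, -0.244, 0.97], [0.003, 0.97, 0.244], [-1.0, 0.003, -0.0]]
ft_force: [-0.6, 9.1, 1.8]
grip_width: -0.0
position: [0.5568, -0.009, 0.2913]
ft_force: [-2.1, 9.0, 1.8]
```

```bash
python3 -m inch '[[1,[0,-0.01,0],0],[1,[0,-0.01,0],0],[1,[0,-0.005,0],0],[1,[0,0,0],0],[1,[0,0,0],0],[1,[0,0,0],0],[1,[0,0,0],0],[1,[0,0,0],0]]' | grep -E 'pos|force'
```

```text
position: [0.557, -0.0097, 0.2914]
ft_force: [-1.2, 8.1, 2.7]
```

```bash
python3 -m inch '[[1,[0,0,0],0],[1,[0,0,0],0],[1,[0,0,0],0],[1,[0,0,0],0],[1,[0,-0.005,0],0],[1,[0,-0.005,0],0],[1,[0,0,0],0],[1,[0,0,0],0]]' | grep -E 'pos|force'
```

```text
position: [0.5571, -0.01, 0.2913]
ft_force: [-1.0, 9.4, 2.8]
```

```bash
python3 -m inch '[[1,[0,-0.01,0],0],[1,[0,-0.01,0],0],[1,[0,-0.005,0],0],[1,[0,0,0],0],[1,[0,0,0],0],[1,[0,0,0],0],[1,[0,0,0],0],[1,[0,0,0],0]]' | grep -E 'pos|force'
```

```text
position: [0.5572, -0.0107, 0.2913]
ft_force: [-1.0, 9.2, 1.6]
```

```bash
python3 -m inch '[[1,[0,-0.01,0],0],[1,[0,-0.01,0],0],[1,[0,-0.005,0],0],[1,[0,0,0],0],[1,[0,0,0],0],[1,[0,0,0],0],[1,[0,0,0],0],[1,[0,0,0],0]]' | grep -E 'pos|force'
```

```text
position: [0.5574, -0.0114, 0.2913]
ft_force: [-1.8, 8.4, 2.0]
```

```bash
python3 -m inch '[[1,[0,-0.01,0],0],[1,[0,-0.01,0],0],[1,[0,-0.005,0],0],[1,[0,0,0],0],[1,[0,0,0],0],[1,[0,0,0],0],[1,[0,0,0],0],[1,[0,0,0],0]]' | grep -E 'pos|force'
```

```text
position: [0.5576, -0.0122, 0.2913]
ft_force: [-1.5, 9.1, 1.5]
```

```bash
python3 -m inch '[[1,[0,-0.01,0],0],[1,[0,-0.01,0],0],[1,[0,-0.005,0],0],[1,[0,0,0],0],[1,[0,0,0],0],[1,[0,0,0],0],[1,[0,0,0],0],[1,[0,0,0],0]]' | grep -E 'time|pos|force'
python3 - <<'E'
from h import *
s,S=snap('scene','s10');s=load('s10')[0];s7,_=load('s7')
a=s7[215:285,215:275];b=s[215:285,215:275]
cv2.imwrite('pics/m10.png',np.hstack([cv2.resize(a,None,fx=6.6,fy=6.6,interpolation=0),cv2.resize(b,None,fx=6.6,fy=6.6,interpolation=0)]))
E
```

```text
time_s: 21.67
position: [0.5578, -0.0129, 0.2913]
ft_force: [-1.1, 8.8, 1.9]
```

View pics/m10.png

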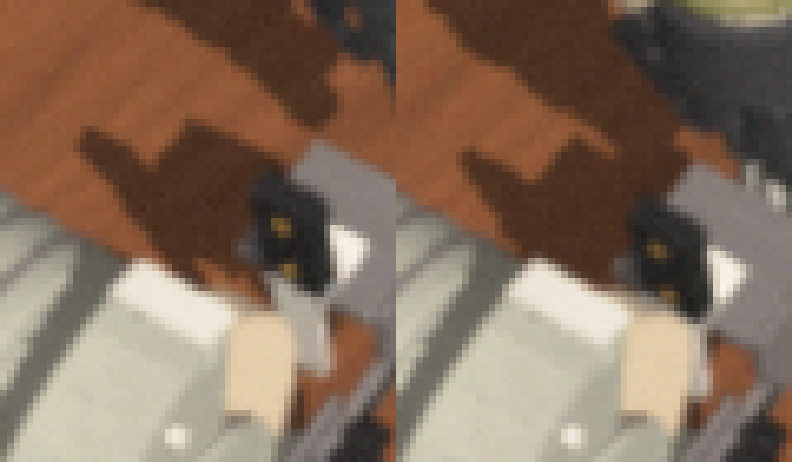

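```bash
python3 -m inch '[[1,[0,-0.01,0],0],[1,[0,-0.01,0],0],[1,[0,-0.008,0],0],[1,[0,0,0],0],[1,[0,0,0],0],[1,[0,0,0],0],[1,[0,0,0],0],[1,[0,0,0],0]]' | grep -E 'pos|force'
```

```text
position: [0.558, -0.0137, 0.2913]
ft_force: [-2.2, 9.7, 1.2]
```

```bash
python3 -m inch '[[1,[0,-0.008,0],0],[1,[0,-0.008,0],0],[1,[0,0,0],0],[1,[0,0,0],0],[1,[0,0,0],0],[1,[0,0,0],0],[1,[0,0,0],0],[1,[0,0,0],0]]' | grep -E 'pos|force'
```

```text
position: [0.5581, -0.0142, 0.2913]
ft_force: [-1.9, 8.5, 2.3]
```

```bash
python3 -m inch '[[1,[0,-0.01,0],0],[1,[0,-0.01,0],0],[1,[0,-0.005,0],0],[1,[0,0,0],0],[1,[0,0,0],0],[1,[0,0,0],0],[1,[0,0,0],0],[1,[0,0,0],0]]' | grep -E 'pos|force'
```

```text
position: [0.5583, -0.0149, 0.2913]
ft_force: [-1.2, 9.3, 1.8]
```

```bash
python3 -m inch '[[1,[0,-0.01,0],0],[1,[0,-0.01,0],0],[1,[0,-0.005,0],0],[1,[0,0,0],0],[1,[0,0,0],0],[1,[0,0,0],0],[1,[0,0,0],0],[1,[0,0,0],0]]' | grep -E 'pos|force'
```

```text
position: [0.5585, -0.0156, 0.2913]
ft_force: [-1.8, 9.1, 2.5]
```

```bash
python3 -m inch '[[1,[0,-0.01,0],0],[1,[0,-0.01,0],0],[1,[0,-0.005,0],0],[1,[0,0,0],0],[1,[0,0,0],0],[1,[0,0,0],0],[1,[0,0,0],0],[1,[0,0,0],0]]' | grep -E 'pos|force'
```

```text
position: [0.5586, -0.0163, 0.2914]
ft_force: [-0.7, 9.5, 2.7]
```

```bash
python3 -m inch '[[1,[0,-0.01,0],0],[1,[0,-0.01,0],0],[1,[0,-0.005,0],0],[1,[0,0,0],0],[1,[0,0,0],0],[1,[0,0,0],0],[1,[0,0,0],0],[1,[0,0,0],0]]' | grep -E 'time|pos|force'
```

```text
time_s: 25.72
position: [0.5588, -0.017, 0.2913]
ft_force: [-1.1, 8.8, 1.9]
```

```bash
python3 -m inch '[[1,[0,-0.01,0],0],[1,[0,-0.01,0],0],[1,[0,-0.005,0],0],[1,[0,0,0],0],[1,[0,0,0],0],[1,[0,0,0],0],[1,[0,0,0],0],[1,[0,0,0],0]]' | grep -E 'time|pos|force'
python3 - <<'E'
from h import *
snap('scene','s11');snap('side','d11')
b=load('s11')[0][215:285,215:275];a=load('d11')[0][115:185,345:405]
cv2.imwrite('pics/m11.png',np.hstack([cv2.resize(a,None,fx=6.6,fy=6.6,interpolation=0),cv2.resize(b,None,fx=6.6,fy=6.6,interpolation=0)]))
E
```

```text
time_s: 26.38
position: [0.559, -0.0177, 0.2913]
ft_force: [-1.4, 9.3, 2.7]
```

View pics/m11.png

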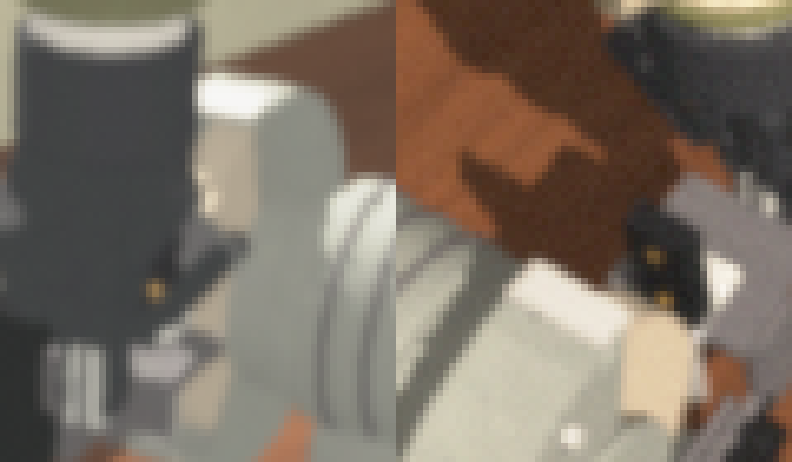

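```bash
python3 -m inch '[[1,[0,-0.01,0],0],[1,[0,-0.01,0],0],[1,[0,-0.005,0],0],[1,[0,0,0],0],[1,[0,0,0],0],[1,[0,0,0],0],[1,[0,0,0],0],[1,[0,0,0],0]]' | grep -E 'time|pos|force'
```

```text
time_s: 27.15
position: [0.5591, -0.0181, 0.2913]
ft_force: [-0.6, 12.0, 3.2]
```

```bash
python3 -m inch '[[1,[0,-0.005,0],0],[1,[0,0,0],0],[1,[0,0,0],0],[1,[0,0,0],0],[1,[0,0,0],0],[1,[0,0,0],0],[1,[0,0,0],0],[1,[0,0,0],0]]' | grep -E 'time|pos|force'
```

```text
time_s: 27.82
position: [0.5591, -0.0181, 0.2914]
ft_force: [-2.2, 12.2, 2.9]
```

```bash
python3 -m inch '[[1,[0,0.2,0],0],[1,[0,0.4,0],0],[1,[0,0.4,0],0],[1,[-0.3,0.1,0],0],[1,[-0.7,0,0],0],[0.5,[-0.9,0,0],0],[0,[-0.9,0,0],0],[-0.3,[-0.9,0,0],0]]' | grep -E 'time|pos|force'; python3 -m inch '[[-0.3,[-0.6,-0.2,0],0],[-0.3,[0,-0.6,0],0],[-0.3,[0,-0.7,0],0],[-0.3,[0,-0.7,0],0],[-0.3,[0,-0.5,0],0],[-0.3,[0,-0.2,0],0],[-0.3,[0,0,0],0],[-0.3,[0,0,0],0]]'
python3 - <<'E'
from h import *
a,p=load('w6')
for uv in [(288,320),(355,320),(288,340)]: print((onz(p,uv,.224)[:2]-[.5704,-.0651])@np.array([[.97,-.2436],[.2436,.97]]))
snap('wrist','w12'); snap('scene','s12')
E
```

```text
time_s: 28.48
position: [0.5511, 0.0126, 0.4044]
ft_force: [0.3, 0.3, -0.3]
time_s: 29.15
position: [0.5725, -0.0717, 0.4204]
tool_rot: [[-0.0, -0.244, 0.97], [0.0, 0.97, 0.244], [-1.0, 0.0, -0.0]]
ft_force: [-0.0, -0.4, -0.0]
grip_width: 0.0556
[-0.02012727 -0.05544967]
[ 0.02068013 -0.05532647]
[-0.02048552 -0.06977419]
```

View pics/w12.png

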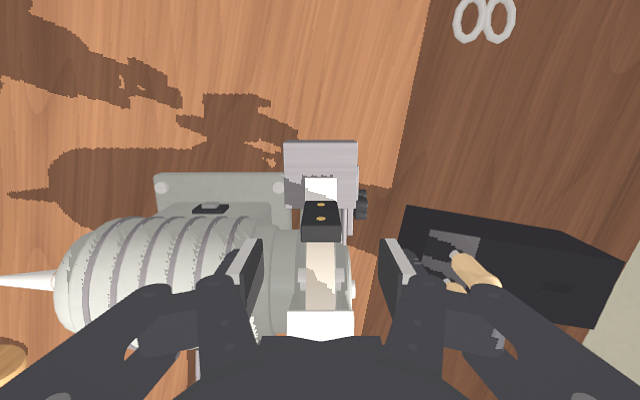

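Run:
```python
from h import *
a,p=load('w12')
cv2.imwrite('pics/w12c.png',cv2.resize(a[130:260,270:380],None,fx=5,fy=5,interpolation=0))
s=env.observe();P=np.array(s['position']);R=np.array(s['tool_rot']);print(P)
for hy in (-.0142,):
  E=np.array([.5704,-.0651]);yw=np.radians(14.1);X=np.array([np.cos(yw),np.sin(yw)]);Y=np.array([-X[1],X[0]])
  L=[(-.013,hy+.006,.204),(.013,hy+.006,.204),(.013,hy-.006,.204),(-.013,hy-.006,.204),(-.03,.055-.0172,.139),(.03,.055-.0172,.139)]
  print(np.round(proj(p,[np.r_[E+l[0]*X+l[1]*Y,l[2]] for l in L]),1).tolist())
```

```text
[ 0.57247386 -0.071264    0.42048797]
[[300.1, 225.8], [341.3, 225.9], [341.0, 243.5], [300.4, 243.5], [283.0, 142.9], [358.7, 143.1]]
```

View pics/w12c.png

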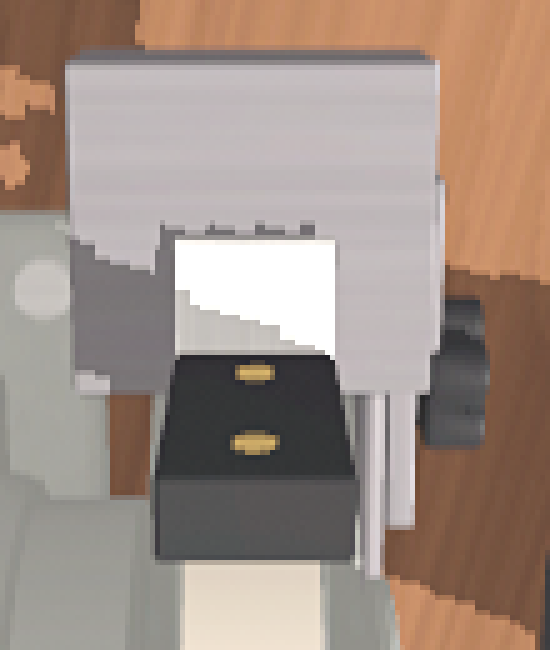

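```bash
python3 -m inch '[[-0.3,[0,-0.15,0],0],[-0.3,[0.2,-0.15,0],0],[-0.3,[0.5,0,0],0],[-0.3,[0.5,0,0],0],[-0.3,[0.5,0,0],0],[-0.3,[0.45,0,0],0],[-0.3,[0.2,0,0],0],[-0.3,[0.1,0,0],0]]' | grep -E 'time|pos|force'; python3 -m inch '[[-0.3,[0,0,0],0],[0.2,[0,0,0],0],[0.3,[0,0,0],0],[0.4,[0,0,0],0],[0.6,[0,0,0],0],[1,[0,0,0],0],[1,[0,0,0],0],[1,[0,0,0],0]]' 40
```

```text
time_s: 29.92
position: [0.5748, -0.081, 0.3457]
ft_force: [0.3, 0.4, 0.3]
time_s: 30.58
position: [0.5748, -0.0809, 0.3477]
tool_rot: [[0.001, -0.244, 0.97], [-0.001, 0.97, 0.244], [-1.0, -0.001, 0.001]]
ft_force: [-1.9, -0.1, 6.7]
grip_width: 0.025
```

```bash
python3 -m inch '[[1,[-0.03,0,0],0],[1,[-0.03,0,0],0],[1,[-0.04,0,0],0],[1,[-0.05,0,0],0],[1,[-0.06,0,0],0],[1,[-0.06,0,0],0],[1,[-0.06,0,0],0],[1,[-0.06,0,0],0]]'
```

```text
time_s: 31.25
position: [0.5748, -0.0809, 0.3586]
tool_rot: [[-0.0, -0.244, 0.97], [-0.0, 0.97, 0.244], [-1.0, 0.0, -0.0]]
ft_force: [0.1, -2.6, -5.8]
grip_width: 0.0255
```

```bash
python3 -m inch '[[1,[-0.06,-0.004,0],0],[1,[-0.06,0,0],0],[1,[-0.06,0,0],0],[1,[-0.06,0,0],0],[1,[-0.06,0,0],0],[1,[-0.06,0,0],0],[1,[-0.06,0,0],0],[1,[-0.06,0,0],0]]'
```

```text
time_s: 31.92
position: [0.5749, -0.081, 0.3731]
tool_rot: [[-0.0, -0.244, 0.97], [0.0, 0.97, 0.244], [-1.0, 0.0, -0.0]]
ft_force: [0.7, -1.5, -6.3]
grip_width: 0.0255
```

```bash
python3 -m inch '[[1,[-0.08,0,0],0],[1,[-0.08,0,0],0],[1,[-0.08,0,0],0],[1,[-0.08,0,0],0],[1,[-0.08,0,0],0],[1,[-0.08,0,0],0],[1,[-0.08,0,0],0],[1,[-0.08,0,0],0]]'|grep -E 'pos|force'; python3 -m inch '[[1,[-0.08,0,0],0],[1,[-0.1,0,0],0],[1,[-0.1,0,0],0],[1,[-0.1,0,0],0],[1,[-0.15,0,0],0],[1,[-0.3,0,0],0],[1,[-0.4,0,0],0],[1,[-0.2,0,0],0]]'
python3 - <<'E'
from h import *
snap('wrist','w13'); snap('scene','s13')
E
```

```text
position: [0.5749, -0.081, 0.3924]
ft_force: [0.3, -1.3, -6.1]
time_s: 33.25
position: [0.5748, -0.0809, 0.4374]
tool_rot: [[0.003, -0.244, 0.97], [-0.001, 0.97, 0.244], [-1.0, -0.002, 0.003]]
ft_force: [0.3, -0.0, -1.1]
grip_width: 0.0252
```

View pics/w13.png

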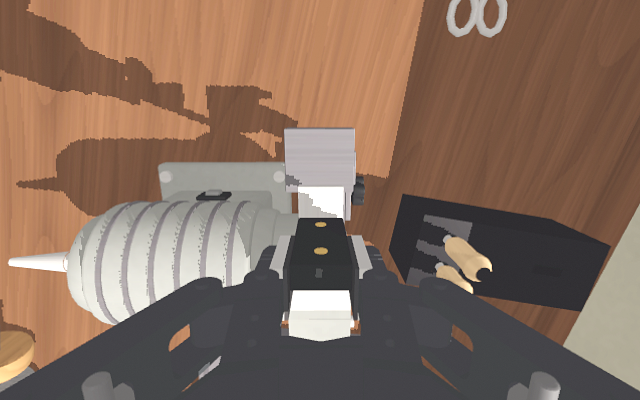

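The gauge came free against a steady drag of about 5 N. I now measure how it sits in the hand.

Run:
```python
from h import *
a,p=load('w13')
cv2.imwrite('pics/w13c.png',cv2.resize(a[170:320,250:390],None,fx=4,fy=4,interpolation=0))
s=env.observe(); P=np.array(s['position']);R=np.array(s['tool_rot'])
print(P)
for ox,oy in [(.2087,-.0026),(.2087,-.0036),(.2087,-.0016)]:
    L=[(ox-.005,oy+.0285,-.013),(ox-.005,oy+.0285,.013),(ox-.065,oy+.0105,-.013),(ox-.065,oy+.0105,.013),(ox-.065,oy-.0015,-.013),(ox-.065,oy-.0015,.013)]
    print(ox,oy,np.round(proj(p,[P+R@np.array(l) for l in L]),1).tolist())
```

```text
[ 0.57479129 -0.08087987  0.4368314 ]
0.2087 -0.0026 [[298.8, 188.1], [344.4, 188.2], [289.4, 266.0], [354.4, 266.1], [290.1, 292.7], [353.5, 292.8]]
0.2087 -0.0036 [[298.8, 189.8], [344.3, 189.9], [289.4, 268.3], [354.3, 268.4], [290.1, 294.8], [353.4, 294.9]]
0.2087 -0.0016 [[298.8, 186.4], [344.4, 186.5], [289.3, 263.7], [354.5, 263.8], [290.0, 290.5], [353.6, 290.6]]
```

View pics/w13c.png

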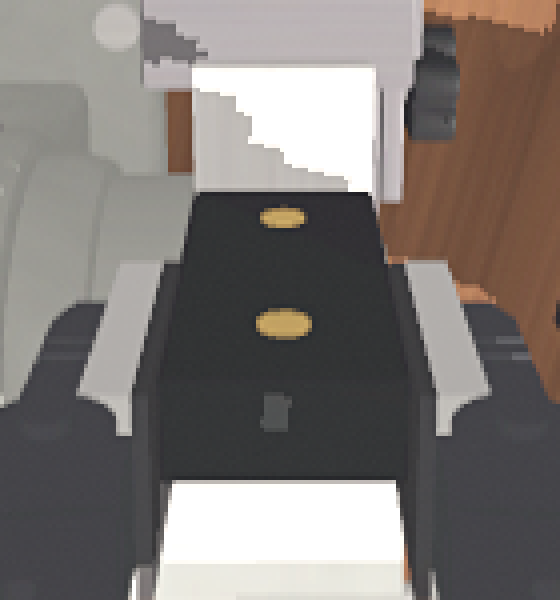

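```bash
python3 -m inch '[[1,[0,0.4,0],0],[1,[0,0.8,0],0],[1,[0,0.9,0],0],[1,[0,0.9,0],0],[1,[0,0.9,0],0],[1,[0,0.9,0],0],[1,[0,0.9,0],0],[1,[0,0.9,0],0]]'|grep -E 'pos|force'; python3 -m inch '[[1,[0,0.9,-0.05],0],[1,[0,0.9,-0.05],0],[1,[0,0.9,0],0],[1,[0,0.9,0],0],[1,[0,0.7,0],0],[1,[0,0.29,0],0.45],[1,[0,0,0],0.5],[1,[0,0,0],0.4]]'; python3 -m inch '[[1,[0,0,0],0],[1,[0,0,0],0],[1,[0,0,0],0],[1,[0,0,0],0],[1,[0,0,0],0],[1,[0,0,0],0],[1,[0,0,0],0],[1,[0,0,0],0]]'
python3 - <<'E'
from h import *
snap('wrist','w14')
s=env.observe();P=np.array(s['position']);R=np.array(s['tool_rot']);print(P,R.T@(np.array([.4895,.2467,P[2]])-P), np.degrees(np.arctan2(R[1,2],R[0,2])))
a=load('w14')[0];cv2.imwrite('pics/w14c.png',cv2.resize(a[100:330,180:400],None,fx=2.6,fy=2.6,interpolation=0))
E
```

```text
position: [0.5256, 0.1129, 0.4345]
ft_force: [0.3, 0.3, -0.6]
time_s: 34.68
position: [0.4892, 0.2452, 0.4344]
tool_rot: [[-0.001, -0.128, 0.992], [-0.0, 0.992, 0.128], [-1.0, 0.0, -0.001]]
ft_force: [0.2, -0.8, -0.6]
grip_width: 0.0255
time_s: 35.35
position: [0.4902, 0.2438, 0.435]
tool_rot: [[-0.0, -0.128, 0.992], [0.0, 0.992, 0.128], [-1.0, 0.0, -0.0]]
ft_force: [0.4, -0.7, -1.0]
grip_width: 0.0255
[0.49020594 0.2437897  0.43502548] [-4.39955048e-08  2.97668997e-03 -3.27912757e-04] 7.348204824963728
```

View pics/w14c.png

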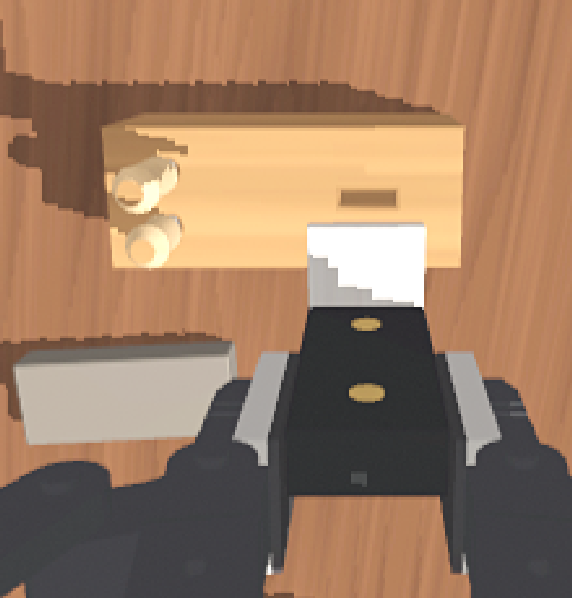

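Run:
```python
from h import *
a,p=load('w14');s=env.observe();P=np.array(s['position']);R=np.array(s['tool_rot'])
q=lambda x,y:(180+x/2.6-.5,100+y/2.6-.5)
for u in [(369,198),(340,198),(398,198),(369,188),(369,208)]:
    X=onz(p,q(*u),.066);print(np.round(X,4),np.round(R.T@(X-P),4))
cv2.imwrite('pics/w14d.png',cv2.resize(a[160:192,295:350],None,fx=12,fy=12,interpolation=0))
```

```text
[0.4903 0.2453 0.066 ] [3.69e-01 1.50e-03 3.00e-04]
[0.4781 0.2437 0.066 ] [ 0.369   0.0015 -0.012 ]
[0.5025 0.2469 0.066 ] [0.369  0.0015 0.0126]
[0.4897 0.2496 0.066 ] [3.69e-01 5.80e-03 3.00e-04]
[0.4909 0.2411 0.066 ] [ 3.69e-01 -2.80e-03  3.00e-04]
```

View pics/w14d.png

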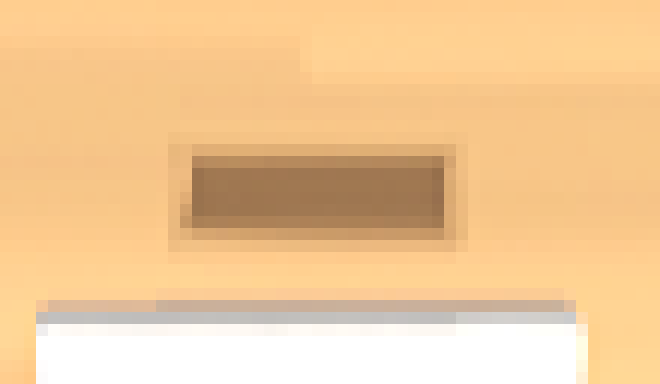

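```bash
python3 -m inch '[[1,[0,0.06,0.01],0],[1,[0.2,0.045,0],0],[1,[0.5,0,0],0],[1,[0.6,0,0],0],[1,[0.6,0,0],0],[1,[0.6,0,0],0],[1,[0.4,0,0],0],[1,[0.15,0,0],0]]'; python3 -m inch '[[1,[0,0,0],0],[1,[0,0,0],0],[1,[0,0,0],0],[1,[0,0,0],0],[1,[0,0,0],0],[1,[0,0,0],0],[1,[0,0,0],0],[1,[0,0,0],0]]';python3 - <<'E'
from h import *
snap('wrist','w15');snap('scene','s15');snap('side','d15')
s=env.observe();P=np.array(s['position']);R=np.array(s['tool_rot'])
for t in ([.4895,.2467],[.4905,.2471]): print(P,R.T@(np.array([*t,P[2]])-P))
b=load('s15')[0][150:215,270:350];a=load('d15')[0][195:275,270:350]
cv2.imwrite('pics/m15.png',np.hstack([cv2.resize(a,(400,400),interpolation=2),cv2.resize(b,(400,325),interpolation=2)[:400] if 0 else cv2.resize(b,(400,400),interpolation=2)]))
E
```

```text
time_s: 36.07
position: [0.4898, 0.247, 0.3413]
tool_rot: [[-0.004, -0.128, 0.992], [-0.001, 0.992, 0.128], [-1.0, -0.0, -0.004]]
ft_force: [-0.7, 0.3, -0.4]
grip_width: 0.0255
time_s: 36.73
position: [0.4901, 0.247, 0.3436]
tool_rot: [[0.0, -0.128, 0.992], [0.0, 0.992, 0.128], [-1.0, 0.0, 0.0]]
ft_force: [0.2, 0.2, -0.6]
grip_width: 0.0253
[0.49007076 0.24698907 0.34354839] [ 1.32927882e-08 -2.13679788e-04 -6.03056908e-04]
[0.49007076 0.24698907 0.34354839] [-5.91229508e-09  5.51008152e-05  4.39898981e-04]
```

View pics/m15.png

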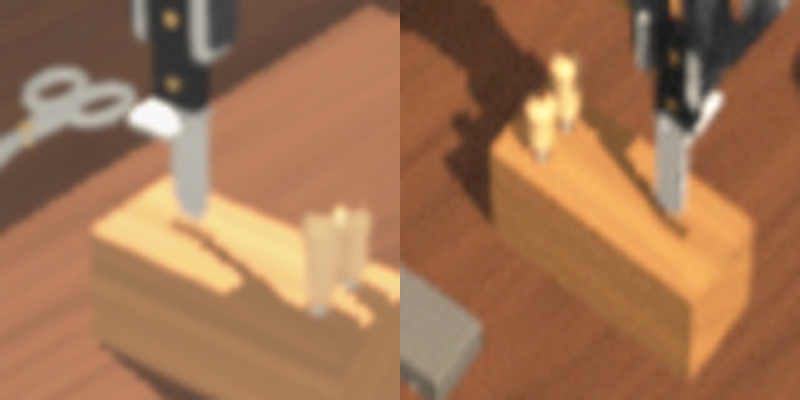

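```bash
python3 -m inch '[[1,[0.1,0,0],0],[1,[0.1,0,0],0],[1,[0.1,0,0],0],[1,[0.1,0,0],0],[1,[0.1,0,0],0],[1,[0.1,0,0],0],[1,[0,0,0],0],[1,[0,0,0],0]]'
```

```text
time_s: 37.55
position: [0.4901, 0.247, 0.3253]
tool_rot: [[-0.0, -0.128, 0.992], [-0.0, 0.992, 0.128], [-1.0, -0.0, -0.0]]
ft_force: [-0.1, 0.3, -1.5]
grip_width: 0.0249
```

No resistance at 9 mm into the slot, so I carry on down.

```bash
python3 -m inch '[[1,[0.15,0,0],0],[1,[0.2,0,0],0],[1,[0.2,0,0],0],[1,[0.2,0,0],0],[1,[0.2,0,0],0],[1,[0.2,0,0],0],[1,[0.2,0,0],0],[1,[0,0,0],0]]'|grep -E 'pos|force'; python3 -m inch '[[1,[0.05,0,0],0],[1,[0.05,0,0],0],[1,[0.05,0,0],0],[1,[0.05,0,0],0],[1,[0,0,0],0],[1,[0,0,0],0],[1,[0,0,0],0],[1,[0,0,0],0]]'|grep -E 'time|pos|force'
```

```text
position: [0.4899, 0.2469, 0.2836]
ft_force: [-0.1, -0.1, -0.3]
time_s: 38.88
position: [0.4901, 0.247, 0.2791]
ft_force: [0.0, 0.2, -0.8]
```

```bash
python3 -m inch '[[1,[0.03,0,0],0],[1,[0.03,0,0],0],[1,[0.03,0,0],0],[1,[0.03,0,0],0],[1,[0,0,0],0],[1,[0,0,0],0],[1,[0,0,0],0],[1,[0,0,0],0]]'|grep -E 'pos|force'; python3 -m inch '[[1,[0.02,0,0],0],[1,[0.01,0,0],0],[1,[0,0,0],0],[1,[0,0,0],0],[1,[0,0,0],0],[1,[0,0,0],0],[1,[0,0,0],0],[1,[0,0,0],0]]'|grep -E 'time|pos|force'
```

```text
position: [0.4901, 0.247, 0.2755]
ft_force: [-0.1, -0.4, -0.4]
time_s: 40.22
position: [0.4901, 0.247, 0.2747]
ft_force: [-1.0, -0.6, 4.4]
```

The foot is down: +5 N at TCP z 0.2747, against the predicted 0.2747. I release and lift straight up.

```bash
python3 -m inch '[[0.6,[0,0,0],0],[0.3,[0,0,0],0],[0,[0,0,0],0],[-0.2,[0,0,0],0],[-0.2,[0,0,0],0],[-0.2,[0,0,0],0],[-0.2,[0,0,0],0],[-0.2,[0,0,0],0]]'; python3 -m inch '[[-0.2,[-0.2,0,0],0],[-0.2,[-0.5,0,0],0],[-0.2,[-0.8,0,0],0],[-0.2,[-0.9,0,0],0],[-0.2,[-0.9,0,0],0],[-0.2,[-0.7,0,0],0],[-0.2,[-0.4,0,0],0],[-0.2,[0,-0.8,0],0]]'
python3 -m inch '[[-0.2,[0,-0.5,0],0],[-0.2,[0,0,0],0],[-0.2,[0,0,0],0],[-0.2,[0,0,0],0],[-0.2,[0,0,0],0],[-0.2,[0,0,0],0],[-0.2,[0,0,0],0],[-0.2,[0,0,0],0]]'
python3 - <<'E'
from h import *
snap('wrist','w16');snap('scene','s16');snap('side','d16')
a=load('w16')[0]
cv2.imwrite('pics/w16c.png',cv2.resize(a[90:230,180:380],None,fx=4,fy=4,interpolation=0))
b=load('s16')[0][150:310,200:360];c=load('d16')[0][100:280,270:450]
cv2.imwrite('pics/m16.png',np.hstack([cv2.resize(c,(400,400),interpolation=2),cv2.resize(b,(400,400),interpolation=2)]))
E
```

```text
time_s: 40.88
position: [0.4901, 0.247, 0.2745]
tool_rot: [[-0.0, -0.128, 0.992], [0.0, 0.992, 0.128], [-1.0, 0.0, -0.0]]
ft_force: [-0.3, 0.3, -0.3]
grip_width: 0.0512
time_s: 41.55
position: [0.4925, 0.2251, 0.41]
tool_rot: [[0.006, -0.131, 0.991], [0.002, 0.991, 0.131], [-1.0, 0.002, 0.006]]
ft_force: [1.1, 0.5, -0.6]
grip_width: 0.0513
time_s: 42.22
position: [0.495, 0.2087, 0.4065]
tool_rot: [[-0.0, -0.128, 0.992], [0.0, 0.992, 0.128], [-1.0, 0.0, -0.0]]
ft_force: [-0.3, 0.7, -0.2]
grip_width: 0.0511
```

View pics/w16c.png

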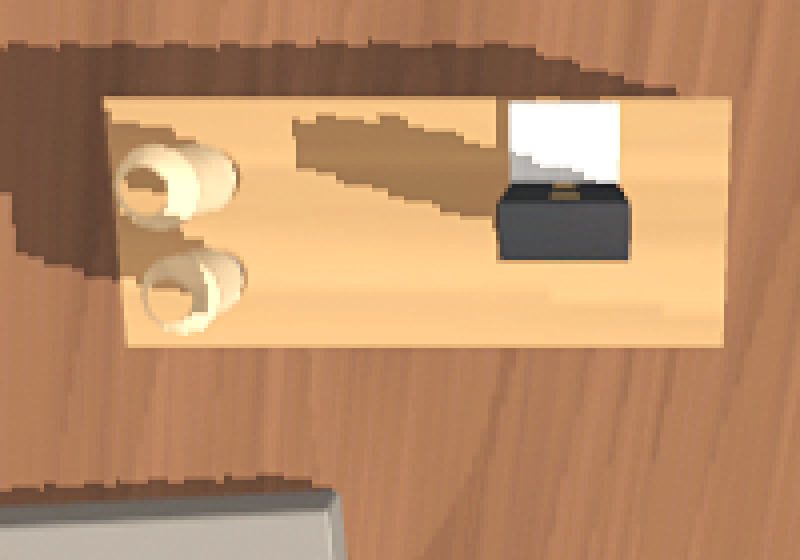

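View pics/m16.png

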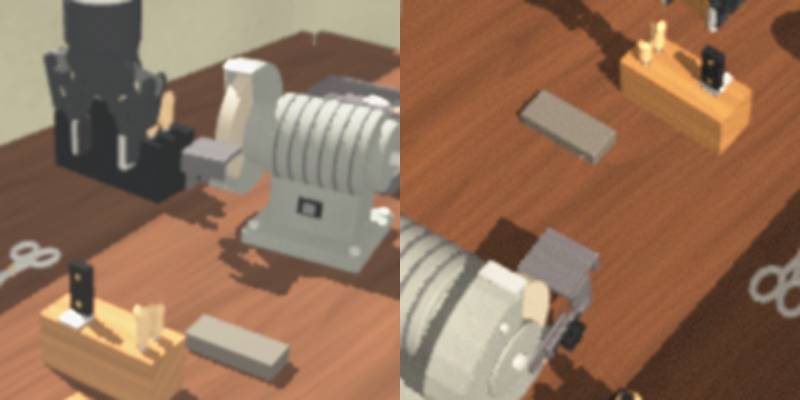

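The wrist crop shows the gauge upright in its slot, handle at (565,230) with the foot flat. The rest stands close to the wheel and the bystanders look unmoved. One numeric check, then I hand in.

Run:
```python
from h import *
a,p=load('w16')
q=lambda x,y:(180+x/4-.5,90+y/4-.5)
h=onz(p,q(564,232),.131)[:2];f=onz(p,q(564,100),.071)[:2]
B=np.array([.455,.24035]);t=np.radians(7.3);X=np.array([np.cos(t),np.sin(t)]);Y=np.array([-X[1],X[0]])
print('handle in block',(h-B)@X,(h-B)@Y,'(want .035,.0045) foot',(f-B)@X,(f-B)@Y,'(want .035,.0285)')
i0=load('side0')[0];i1=load('d16')[0]
print('side diff scissors,stone,pot',[int(np.abs(i0[y:y+h_,x:x+w].astype(int)-i1[y:y+h_,x:x+w]).mean()) for x,y,w,h_ in [(250,200,52,38),(352,240,52,34),(212,245,45,52)]])
env.close_job()
```

```text
handle in block 0.034842077997685655 0.005113692677852936 (want .035,.0045) foot 0.03471961227524648 0.029880088781474787 (want .035,.0285)
side diff scissors,stone,pot [1, 4, 2]
the job is handed in; nothing more can be done
```

I carried out every step and handed the job in at about 42 s of the 67 s allowed; no verdict was reported. Contact forces and the final gap between rest and wheel can't be read directly, so I inferred those from the wrist force and the pictures.

- **Gauge in the gap:** I took the gauge from the smaller wooden block and lowered its blade into the gap. The foot seated on the rest with about 7 N at the predicted height, and the gauge stood upright when released.
- **Setting the rest:** I pushed the lip in about 17 mm at a steady 9 N or so, in steps of about 0.75 mm. The force then rose to about 12.4 N, roughly 3 N more, and I stopped there.
- **Drawing the gauge:** It came straight up against a steady drag of about 5 N, which fell away once the blade was clear. During the draw I measured 1 to 2.6 N sideways towards the wheel, so the rest was pressing somewhat harder than the wheel. I shifted about 0.1 mm to ease this.
- **Back in the block:** The blade went into its slot without resistance and the foot touched down at the predicted height. The last picture puts the handle at x 34.8 mm, y 5.1 mm in the block's frame, against 35 and 4.5 expected. The foot's front edge is at 29.9 mm against 28.5. The remaining differences are within camera accuracy.
- **Other things on the bench:** The scissors, stone and pot show no visible shift, and the gripper was clear of everything.

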